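# Make up the finger-prick test tray for the ward round

### The job

Please make up the finger-prick test tray: stand the black-capped test strip bottle in the large round well and the white-capped dropper bottle in the small round well, put the teal-topped lancet box down flat in the square pocket, and lay the purple-capped sample tube in the notches of the tube rest. The green-capped tube and the blue-capped dropper bottle do not belong to this test, so leave them where they are. Everything must sit right down in its own place, and the tray's inserts are not always in the same order.

Things in the scene. Friction and masses are not known exactly. Their poses are not given: they have to be found in the camera images.
- strip_bottle_centre (a point): Wanted. Test strip bottle standing upright: white body with a patterned label, 50 mm across, and a black cap 45 mm across (top 27 mm); 133 mm tall, about 60 g, standing on the desk. The point is its centre, 66 mm above its underside; z up along the bottle. Round, so any yaw will do.
- lancet_box_centre (a point): Wanted. Closed box of lancets with gilt (tan) sides and a dark teal top: 66 mm along its x, 70 mm along its y, 46 mm tall (z), about 80 g, lying flat on the open desk (not the one far behind the violet box). The point is its centre, 23 mm above its underside.
- white_dropper_centre (a point): Wanted. Small white dropper bottle with a white cap and a red and white label, standing upright: body 26 mm across and 40 mm tall, cap and nozzle 18 mm across above it, 62 mm tall in all, 30 g. The point is its centre, 31 mm above its underside; z up.
- purple_tube_centre (a point): Wanted. Sample tube with a PURPLE cap lying on its side on the desk: 88 mm long along its y (the cap at the -y end), tube 12 mm and cap 16 mm across, 15 g; it does not roll. The point is half-way along it, 7.5 mm above its underside; z up.
- green_tube_centre (a point): NOT wanted, leave it. Sample tube with a GREEN cap lying on its side, 119 mm long along its y, tube 12 mm and cap 16 mm across. The point is half-way along it, 7.5 mm above its underside.
- blue_dropper_centre (a point): NOT wanted, leave it. Dropper bottle of the same shape and size as the white one, but with a BLUE cap and a blue band round its white body. The point is its centre, 31 mm above its underside.
- large_well_floor (a point): White insert with the large round well, 62 mm across, 16 mm deep; for the strip bottle. Point: centre of the well's floor, 10 mm above the desk; z up, x and y along the tray's sides. Four inserts, each 90 mm square, tops 26 mm above the desk, stand 96 mm apart, two by two in any order, in a low fixed blue-grey tray 204 mm square, rim 25 mm above the desk.
- small_well_floor (a point): White insert in the tray with the small round well: 38 mm across, 10 mm deep. The point is the centre of the well's floor, 16 mm above the desk; z up; x and y along the sides of the tray. For the white-capped dropper bottle.
- square_pocket_floor (a point): White insert with the square pocket, 82 mm square inside, walls 4 mm thick, 10 mm high above its floor; for the lancet box, which fits square-on any of four ways round. Point: centre of the pocket's floor, 16 mm above the desk; z up, x and y along its sides. Grip the box by its upper 30 mm so that the fingers stay above the walls.
- tube_rest_floor (a point): White insert with the tube rest: two saddles 8 mm thick, 54 mm apart along y, each with an open notch 26 mm wide (across x), 10 mm deep, flat-bottomed. Point: midway between the notches at their bottom height, 21 mm above the desk; z up. The tube lies along y across both, either way round, its middle over this point. Between the saddles fingers have 46 mm along y, down to 10 mm below the point.

How it is judged:
At the end, for the whole second after the job is handed in: Strip bottle and white dropper upright on their wells' floors (centre within 10 mm), lancet box flat in its pocket (13 mm), purple tube down in both notches (middle within 15 mm, 0.25 rad), heights within 4 mm, released; green tube and blue dropper within 30 mm of their start, dropper upright (horizontal distance between strip_bottle_centre and large_well_floor below 0.01 m and z of strip_bottle_centre in the frame of large_well_floor between 0.0625 and 0.0705 m and angle between each of strip_bottle_centre, lancet_box_centre's own z axis and vertical below 0.1 rad and horizontal distance between white_dropper_centre and small_well_floor below 0.01 m and z of white_dropper_centre in the frame of small_well_floor between 0.027 and 0.035 m and angle between white_dropper_centre's own z axis and vertical below 0.15 rad and horizontal distance between lancet_box_centre and square_pocket_floor below 0.013 m and z of lancet_box_centre in the frame of square_pocket_floor between 0.019 and 0.027 m and horizontal distance between purple_tube_centre and tube_rest_floor below 0.015 m and z of purple_tube_centre in the frame of tube_rest_floor between 0.0035 and 0.0115 m and angle between the y axis of purple_tube_centre and the y axis of tube_rest_floor, either way round below 0.25 rad and angle between purple_tube_centre's own y axis and vertical between 1.42 and 1.72 rad and distance of each of green_tube_centre, blue_dropper_centre from where it was at the start of the episode below 0.03 m and angle between blue_dropper_centre's own z axis and vertical below 0.3 rad); the robot touches nothing.
It fails at once if the green-capped tube is taken up or pushed away (distance of green_tube_centre from where it was at the start of the episode above 0.05 m).
It fails at once if the blue-capped dropper bottle is taken up, pushed away or knocked over (distance of blue_dropper_centre from where it was at the start of the episode above 0.05 m or angle between blue_dropper_centre's own z axis and vertical above 0.7 rad).
It also fails if it takes over 96 s, if anything falls off the work surface, if the arm or the gripper's body presses on something with over 40 N, if the wrist force passes 120 N, or if a joint passes its speed limit or range.

### The arm

A 6-joint arm with a two-finger parallel gripper is mounted at the origin on a cart in front of the work surface, level with it; the furniture and walls round the work are solid. World frame = base frame: x ahead of the robot, y to its left, z up, the work surface at z = 0. Lengths are in m, angles in rad, forces in N, time in s.
With the tool pointing down it reaches from about 0.35 to 0.775 m from the base axis. Payload 7.3 kg.
Tool frame: the origin (TCP) lies between the finger pads; the fingertips stand robot.tcp_to_tips ahead of it and the grasp point (between the pads) lies 2 mm behind it (robot.tcp_to_tips is the distance from the TCP to the fingertips, in m); y points along the fingers, x is the direction in which the jaws open and shut, and the axes are right-handed (so a half turn about y gives the same grasp; the last joint's range is limited). The gripper opens to 92 mm and grips with 3 to 60 N. Pads are 19 mm wide; open, the fingers measure 130 mm over their backs; the gripper's body (75 mm by 190 mm) begins 47 mm behind the grasp point.
Start: joints at [-1.363, 0.342, 1.524, -0, 1.275, -0.146], TCP at [0.182, -0.492, 0.244] pointing down, gripper open.
Joint ranges: [-2.53, 2.53], [-0.77, 2.02], [0.04, 2.7], [-1, 4.14], [0.28, 2.66], [-3.11, 3.11]. Speed limits (rad/s): [2.57, 2.57, 3.14, 3.14, 3.14, 3.14].

### API

Orientations are given as [roll, pitch, yaw] about the fixed x, y, z axes, in that order (R = Rz(yaw) Ry(pitch) Rx(roll)).
In Python, from cell import status, read_camera, get_calibration, robot gives the robot as it stands.
- The arm moves only by the shell command python3 -m creep 'ROWS' [FORCE]. ROWS is JSON, a list of rows, each an object of numbers: "dx", "dy", "dz": the shift along the tool's x, y, z in m; "rx", "ry", "rz": the turn, a rotation vector about the tool's x, y, z in rad; "gripper": the opening, from 0 (shut) to 1 (fully open). A call has 1 to 20 rows; each row is the pose to reach, as a shift and turn from the pose commanded when the call began, along the tool's axes at that moment; what a row does not reach only later rows make up. A row lasts 1/8 s, in which the tool goes at most 62.5 mm and 10.7 degrees, less where a joint would pass 70% of its speed; a pose out of reach is approached as far as the arm can. A call with a gripper value outside its range is refused whole. The fingers move at their own pace and stop on an object; FORCE is the grip in N (left out, the last holds). Time passes only in rows, so rows that repeat a pose let the fingers close. It gives the time, the measured TCP pose, the force and the opening at its end, in the units of the state.
- status.observe(): the state, without advancing time (a new reading comes with each control period).
- read_camera(name): name is "scene" or "side" or "wrist"; returns (picture, depth): 480x640x3 uint8, red, green, blue; 480x640 float32, m along the optical axis (not along the pixel's ray), 0 where there is no reading.
- get_calibration(name): a dict with "fx", "fy", "cx", "cy" (pixels), "xyz" and "rotation" of the camera in the world; the wrist camera has in their place "mount" (4x4, takes a point from camera to tool coordinates, whose origin is the TCP and whose axes are the tool frame's). Camera axes: x right, y down, z forward; pixel columns grow to the right and rows downward; lengths in m; the calibration is good to about 2 mm. A picture is of the moment at which its call begins: read the wrist's pose just before it. get_calibration takes no time and is no camera call.
- robot.hand_in(): hands the job in, once; it reports no verdict.
The state is a dict: "time": time; "qpos": joint angles; "qvel": joint speeds; "joint_efforts": joint torques, N m; "tool_pos": TCP position; "tool_rot": TCP orientation; "contact_force": force on the tool from outside, world axes, zero at the start; "torque": the same for the moment, N m; "opening": finger opening in m.
Only numpy, scipy, OpenCV 4.12 (cv2) and the standard library are available. Lean on these libraries where they do the work, as an engineer would, in place of code of your own. Each camera call takes 0.05 s, during which the arm holds its last target.

## Working session

There is one attempt and no reset: what is moved stays moved. The work goes in short steps, Python scripts to look and compute and a shell command to move; the robot and the scene stay as the last step left them, time stands still between calls to the robot, and variables do not carry over. Pictures are saved under pics/ and viewed, and the job is handed in when it is done.

```bash
ls -la; mkdir -p pics; python3 - <<'E'
from cell import status, read_camera, get_calibration, robot
import cv2,numpy as np
print(status.observe()); print(robot.tcp_to_tips)
for n in ["scene","side","wrist"]:
    p,d=read_camera(n); cv2.imwrite(f"pics/{n}0.png",p[:,:,::-1]); np.save(f"pics/{n}0d.npy",d); print(n,get_calibration(n))
E
```

```text
total 12
drwxr-xr-x  3 agent agent 4096 Dec  6 09:20 .
drwxr-xr-x 23 root  root  4096 Dec  6 09:20 ..
drwxr-xr-x  2 agent agent 4096 Dec  6 09:20 pics
{'time': 0.0, 'qpos': array([-1.36298057e+00,  3.42702578e-01,  1.52501756e+00,  3.03353676e-05,
        1.27539886e+00, -1.46054412e-01]), 'qvel': array([-2.85651172e-04, -2.47227925e-03,  1.78502527e-05,  1.86716750e-03,
       -1.79284974e-06,  4.35966527e-04]), 'joint_efforts': array([-1.09991252e-03, -4.31245708e+01, -2.44224304e+01,  7.16293976e-02,
        5.60534012e-02, -1.18482512e-04]), 'tool_pos': array([ 0.18185156, -0.49209258,  0.24305521]), 'tool_rot': array([-1.57054549e+00,  1.50587298e-03, -1.21693482e+00]), 'contact_force': array([ 0.35591495, -0.0345793 ,  0.8963474 ]), 'torque': array([-0.02071528, -0.00917791,  0.0152127 ]), 'opening': 0.09193081296943628}
0.017
scene {'fx': 481.6578089145691, 'fy': 481.6578089145691, 'cx': 322.64795599748487, 'cy': 237.73204872954452, 'xyz': array([-0.02366171, -0.92626731,  0.55268442]), 'rotation': array([-2.01615158,  0.01415794, -0.5905056 ])}
side {'fx': 445.5634984025442, 'fy': 445.5634984025442, 'cx': 320.93359848169877, 'cy': 250.0604368915001, 'xyz': array([ 0.45004631, -0.9090546 ,  0.53373877]), 'rotation': array([-2.08040435, -0.00895391, -0.05760884])}
wrist {'fx': 345.83119551469684, 'fy': 345.83119551469684, 'cx': 315.56493793372425, 'cy': 235.1569481486377, 'mount': array([[ 9.99998698e-01, -6.18070614e-04,  1.49046162e-03,
         9.21197866e-04],
       [-1.59886127e-03, -2.55287506e-01,  9.66863865e-01,
        -1.40834131e-01],
       [-2.17093912e-04, -9.66864989e-01, -2.55288162e-01,
         6.94651927e-02],
       [ 0.00000000e+00,  0.00000000e+00,  0.00000000e+00,
         1.00000000e+00]])}
```

View pics/scene0.png

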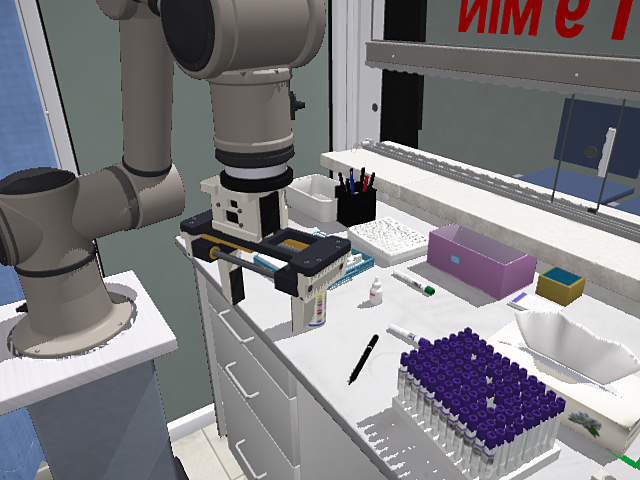

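View pics/side0.png

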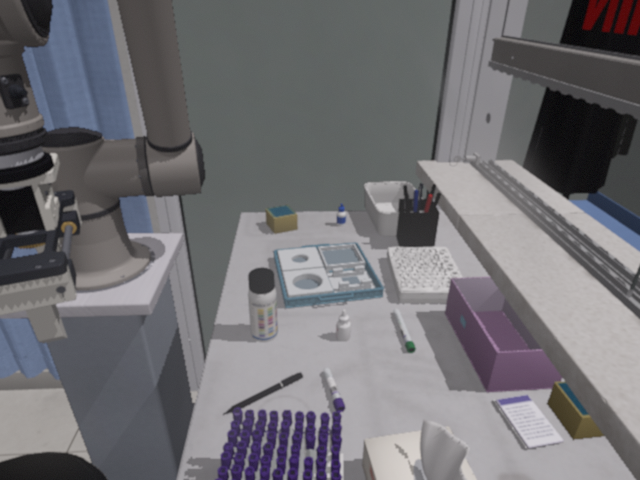

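View pics/wrist0.png

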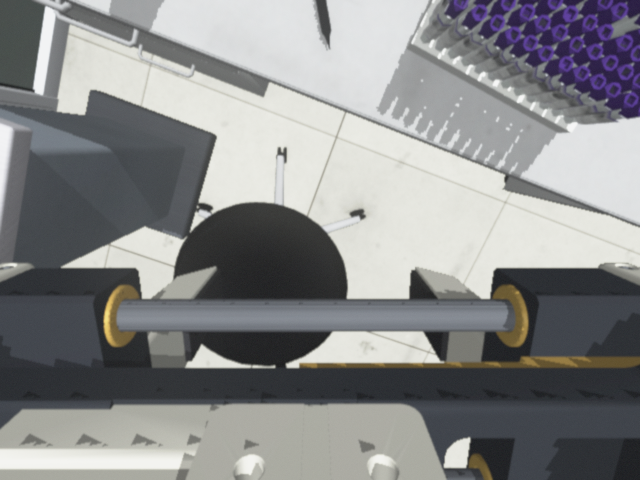

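The side view shows everything wanted, at pixels: strip bottle (263,303), white dropper (343,327), purple tube (333,390), green tube (404,330), lancet box (281,217) and blue dropper (341,213). The tray is near (327,272), with the small well back-left, large well front-left, square pocket back-right and tube rest front-right. I'll enlarge it and measure.

```bash
cat > h.py <<'E'
import numpy as np,cv2
from scipy.spatial.transform import Rotation as Ro
from cell import status, read_camera, get_calibration, robot
def cam(n,st=None):
    c=get_calibration(n)
    if n=="wrist":
        M=np.array(c["mount"]); st=st or status.observe()
        R=Ro.from_euler("xyz",st["tool_rot"]).as_matrix()
        return c,R@M[:3,:3],R@M[:3,3]+st["tool_pos"]
    return c,Ro.from_euler("xyz",c["rotation"]).as_matrix(),np.array(c["xyz"])
def ray(C,uv,z):
    c,R,t=C; uv=np.atleast_2d(uv).astype(float)
    d=np.c_[(uv[:,0]-c["cx"])/c["fx"],(uv[:,1]-c["cy"])/c["fy"],np.ones(len(uv))]@R.T
    return t+d*((z-t[2])/d[:,2])[:,None]
def cloud(C,d):
    c,R,t=C; v,u=np.mgrid[:480,:640]
    P=np.stack([(u-c["cx"])/c["fx"]*d,(v-c["cy"])/c["fy"]*d,d],-1)@R.T+t
    P[d==0]=np.nan; return P
def proj(C,P):
    c,R,t=C; q=(np.atleast_2d(P)-t)@R
    return np.c_[q[:,0]/q[:,2]*c["fx"]+c["cx"],q[:,1]/q[:,2]*c["fy"]+c["cy"]]
def save(n,p): cv2.imwrite(f"pics/{n}.png",p[:,:,::-1])
E
python3 - <<'E'
from h import *
C=cam("side"); d=np.load("pics/side0d.npy"); P=cloud(C,d); p=cv2.imread("pics/side0.png")
for n,u,v in [("desk",300,350),("desk2",230,300),("striptop",261,275),("insert",318,285),("wellL",308,283),("wellS",302,260),("dropper",343,325),("box",281,212),("blue",341,214),("tube",330,380),("green",402,325),("pocket",342,254)]:
    print(n,np.round(P[v,u],4))
cv2.imwrite("pics/crop1.png",cv2.resize(p[195:355,220:420],None,fx=4,fy=3.7,interpolation=cv2.INTER_CUBIC)[:600])
E
```

```text
desk [ 4.525e-01 -3.122e-01 -2.000e-04]
desk2 [ 0.3124 -0.1559 -0.0004]
striptop [ 0.3894 -0.2698  0.1301]
insert [ 0.4939 -0.122   0.0083]
wellL [ 0.473  -0.1138  0.0086]
wellS [ 0.462  -0.0276  0.0151]
dropper [ 0.5293 -0.2901  0.0346]
box [0.411  0.1735 0.0455]
blue [0.5714 0.1797 0.0341]
tube [ 0.4985 -0.3986  0.0132]
green [ 0.6415 -0.2687  0.0132]
pocket [ 0.5563 -0.0055  0.0161]
```

View pics/crop1.png

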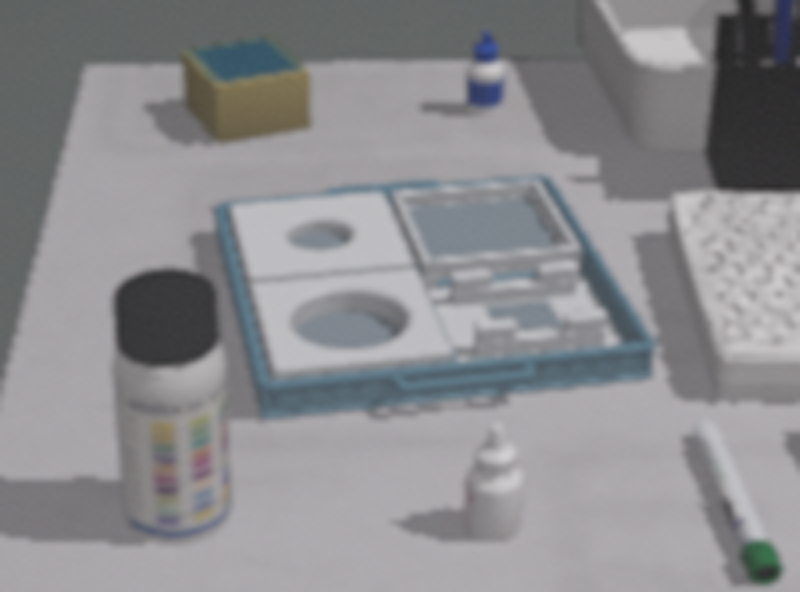

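The enlargement confirms the insert order. The depth matches the known heights, with the desk at 0, the strip cap at 0.13 and the box top at 0.0455. Next I'll measure all the poses.

```bash
python3 - <<'E'
from h import *
C=cam("side"); d=np.load("pics/side0d.npy"); P=cloud(C,d); p=cv2.imread("pics/side0.png"); hsv=cv2.cvtColor(p,cv2.COLOR_BGR2HSV)
X,Y,Z=P[...,0],P[...,1],P[...,2]
def rect(m,n):
    q=np.array(P[m][:,:2]*1000,np.float32); r=cv2.minAreaRect(q); print(n,len(q),np.round(r[0],1),np.round(r[1],1),round(r[2],2),"zmed",np.round(np.median(P[m][:,2]),4)); return r
tr=(X>.33)&(X<.68)&(Y>-.19)&(Y<.12)
r=rect(tr&(Z>.019)&(Z<.045)&(X<.665),"tray all")
print(np.round(cv2.boxPoints(r),1))
def circ(m,n):
    q=P[m]; A=np.c_[2*q[:,:2],np.ones(len(q))]; s=np.linalg.lstsq(A,(q[:,:2]**2).sum(1),rcond=None)[0]
    print(n,len(q),s[:2].round(4),"r",np.sqrt(s[2]+s[0]**2+s[1]**2).round(4))
# well rims: holes in the insert-top picture -> ray at rim height
v,u=np.mgrid[:480,:640]
for n,(uc,vc),zr,rad in [("L",(308,281),.026,22),("S",(302,258),.026,13)]:
    m=((np.hypot(u-uc,(v-vc)*1.6)<rad*1.3)&(Z<.0245)&tr).astype(np.uint8)
    k,l=cv2.connectedComponents(m); c=[(l==i).sum() for i in range(1,k)]; i=1+int(np.argmax(c))
    cn=max(cv2.findContours((l==i).astype(np.uint8),0,1)[0],key=len)[:,0]
    w=ray(C,cn,zr); e=cv2.minEnclosingCircle((w[:,:2]*1000).astype(np.float32)); print("well",n,np.round(e,1), cv2.fitEllipse((w[:,:2]*1000).astype(np.float32)))
# box
rect((X>.33)&(X<.47)&(Y>.12)&(Y<.25)&(Z>.043)&(Z<.05),"box top")
rect((X>.33)&(X<.47)&(Y>.12)&(Y<.25)&(Z>.01)&(Z<.05),"box all")
# strip cap
m=(X>.34)&(X<.45)&(Y>-.32)&(Y<-.2); rect(m&(Z>.128),"cap top"); circ(m&(Z>.03)&(Z<.09),"strip body")
m=(X>.48)&(X<.58)&(Y>-.34)&(Y<-.22); circ(m&(Z>.006)&(Z<.037),"white"); rect(m&(Z>.05),"white top")
m=(X>.52)&(X<.62)&(Y>.13)&(Y<.23); circ(m&(Z>.006)&(Z<.037),"blue")
m=(X>.44)&(X<.56)&(Y>-.5)&(Y<-.34)&(Z>.006)&(Z<.03); rect(m,"purple tube")
m2=m&(Z>.0145); print(np.nanmean(P[m2],0), "cap px")
m=(X>.58)&(X<.7)&(Y>-.36)&(Y<-.2)&(Z>.006)&(Z<.03); rect(m,"green")
E
```

```text
tray all 3260 [531.3 -35.9] [271.4 306.5] 0.98 zmed 0.024
[[ 393.   115. ]
 [ 398.3 -191.4]
 [ 669.6 -186.8]
 [ 664.4  119.6]]Traceback (most recent call last):
  File "<stdin>", line 18, in <module>
    return _wrapfunc(a, 'round', decimals=decimals, out=out)
    return _wrapit(obj, method, *args, **kwds)
    conv = _array_converter(obj)
ValueError: setting an array element with a sequence. The requested array has an inhomogeneous shape after 1 dimensions. The detected shape was (2,) + inhomogeneous part.
```

```bash
python3 - <<'E'
from h import *
C=cam("side"); d=np.load("pics/side0d.npy"); P=cloud(C,d); p=cv2.imread("pics/side0.png")
X,Y,Z=P[...,0],P[...,1],P[...,2]
def rect(m,n):
    q=np.array(P[m][:,:2]*1000,np.float32); r=cv2.minAreaRect(q); print(n,len(q),np.round(r[0],1),np.round(r[1],1),round(r[2],2),"zmed",np.round(np.median(P[m][:,2]),4)); return r
tr=(X>.33)&(X<.68)&(Y>-.19)&(Y<.12)
m=(tr&(Z>.019)&(Z<.045)).astype(np.uint8); k,l=cv2.connectedComponents(m); i=l[285,275:300].max(); 
r=rect(l==i,"tray"); print(np.round(cv2.boxPoints(r),1))
def circ(m,n):
    q=P[m]; A=np.c_[2*q[:,:2],np.ones(len(q))]; s=np.linalg.lstsq(A,(q[:,:2]**2).sum(1),rcond=None)[0]
    print(n,len(q),s[:2].round(4),"r",np.sqrt(s[2]+s[0]**2+s[1]**2).round(4))
v,u=np.mgrid[:480,:640]
for n,(uc,vc),zr,rad in [("L",(308,281),.026,20),("S",(302,258),.026,13)]:
    m=((np.hypot(u-uc,(v-vc)*1.6)<rad*1.4)&(Z<.0245)&tr).astype(np.uint8)
    k,l=cv2.connectedComponents(m); c=[(l==i).sum() for i in range(1,k)]; i=1+int(np.argmax(c))
    cn=max(cv2.findContours((l==i).astype(np.uint8),0,1)[0],key=len)[:,0]
    w=(ray(C,cn,zr)[:,:2]*1000).astype(np.float32); print("well",n,cn.min(0),cn.max(0),cv2.minEnclosingCircle(w), cv2.fitEllipse(w))
rect((X>.33)&(X<.47)&(Y>.12)&(Y<.25)&(Z>.043)&(Z<.05),"box top")
rect((X>.33)&(X<.47)&(Y>.12)&(Y<.25)&(Z>.01)&(Z<.05),"box all")
m=(X>.34)&(X<.45)&(Y>-.32)&(Y<-.2); rect(m&(Z>.128),"cap top"); circ(m&(Z>.03)&(Z<.09),"strip body")
m=(X>.48)&(X<.58)&(Y>-.34)&(Y<-.22); circ(m&(Z>.006)&(Z<.037),"white"); rect(m&(Z>.05),"white top")
m=(X>.52)&(X<.62)&(Y>.13)&(Y<.23); circ(m&(Z>.006)&(Z<.037),"blue")
m=(X>.44)&(X<.56)&(Y>-.5)&(Y<-.34)&(Z>.006)&(Z<.03); 
rect(m,"purple tube"); rect(m&(Z>.0145),"purple cap")
k,l=cv2.connectedComponents(m.astype(np.uint8)); print([( (l==i).sum(),np.round(P[l==i].mean(0),3)) for i in range(1,k)])
m=(X>.58)&(X<.7)&(Y>-.36)&(Y<-.2)&(Z>.006)&(Z<.03); rect(m,"green")
E
```

```text
tray 2816 [509.4 -76. ] [206.7 229.9] 8.39 zmed 0.0239
[[ 390.4   22.7]
 [ 423.9 -204.8]
 [ 628.4 -174.7]
 [ 594.9   52.8]]
well L [281 264] [335 298] ((471.92938232421875, -128.66590881347656), 65.95075988769531) ((471.4639587402344, -130.1636505126953), (98.4919662475586, 115.40743255615234), 5.34503173828125)
well S [289 247] [320 269] ((461.636474609375, -35.08309555053711), 50.54208755493164) ((463.80133056640625, -34.276023864746094), (64.93504333496094, 90.63433074951172), 1.1327415704727173)
box top 281 [408.  179.4] [66.6 73.3] 22.62 zmed 0.0446
box all 633 [408.5 178.3] [66.5 77.8] 21.09 zmed 0.0398
cap top 309 [ 388.7 -268.9] [42.7 41.8] 85.18 zmed 0.1306
strip body 774 [ 0.3872 -0.2667] r 0.024
white 216 [ 0.5294 -0.2849] r 0.0101
white top 29 [ 529.4 -283.6] [5.9 7.7] 64.21 zmed 0.0555
blue 106 [0.5705 0.1845] r 0.0105
purple tube 434 [ 477.1 -415.1] [61.7 88.8] 12.55 zmed 0.0117
purple cap 53 [ 503.  -432.2] [10.4 44.2] 15.93 zmed 0.0152
[(np.int64(382), array([ 0.501, -0.419,  0.012])), (np.int64(52), array([ 0.446, -0.383,  0.009]))]
green 314 [ 640.5 -274. ] [ 15.  117.2] 2.83 zmed 0.0116
```

The side view gives rough positions, but the pen and the neighbouring rack contaminate some masks. I'll move the wrist camera over the desk for closer views, using a helper that works out the move numbers.

```bash
cat >> h.py <<'E'
def to(x,y,z,yaw=None):
    s=status.observe(); R=Ro.from_euler("xyz",s["tool_rot"]).as_matrix()
    tgt=R if yaw is None else Ro.from_euler("xyz",[-np.pi/2,0,yaw]).as_matrix()
    print("t",round(s["time"],2),"d",np.round(R.T@(np.array([x,y,z])-s["tool_pos"]),4),"r",np.round(Ro.from_matrix(R.T@tgt).as_rotvec(),3))
E
python3 -c "
from h import *
to(.45,-.45,.30,0)"
python3 -m creep '[{"dx":0.053,"dy":-0.057,"dz":0.266,"ry":-1.217},{"dx":0.053,"dy":-0.057,"dz":0.266,"ry":-1.217},{"dx":0.053,"dy":-0.057,"dz":0.266,"ry":-1.217},{"dx":0.053,"dy":-0.057,"dz":0.266,"ry":-1.217},{"dx":0.053,"dy":-0.057,"dz":0.266,"ry":-1.217},{"dx":0.053,"dy":-0.057,"dz":0.266,"ry":-1.217},{"dx":0.053,"dy":-0.057,"dz":0.266,"ry":-1.217},{"dx":0.053,"dy":-0.057,"dz":0.266,"ry":-1.217},{"dx":0.053,"dy":-0.057,"dz":0.266,"ry":-1.217}]' 20
python3 - <<'E'
from h import *
s=status.observe(); p,d=read_camera("wrist"); save("w1",p); np.save("pics/w1d.npy",d); np.save("pics/w1s.npy",s,allow_pickle=True)
E
```

```text
t 0.15 d [ 0.0532 -0.0568  0.2662] r [-1.000e-03 -1.217e+00 -1.000e-03]invalid input at $[0]: expected keys dx, dy, dz, rx, ry, rz, gripper
```

View pics/w1.png

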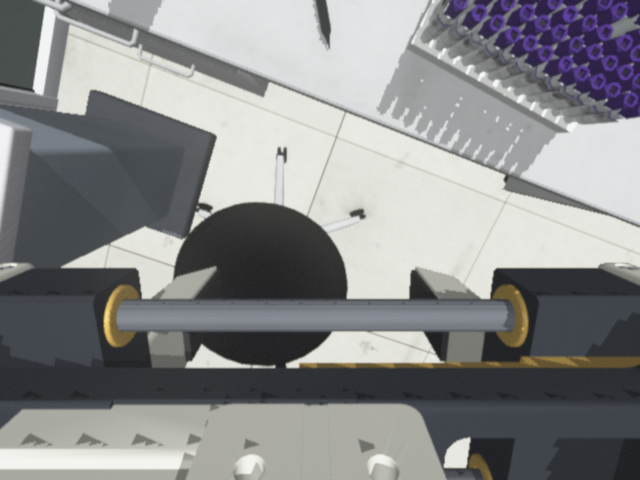

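All seven keys are required in each row, so that call was refused and the picture is unchanged.

```bash

python3 -m creep '[{"dx":0.053,"dy":-0.057,"dz":0.266,"rx":0,"ry":-1.217,"rz":0,"gripper":1},{"dx":0.053,"dy":-0.057,"dz":0.266,"rx":0,"ry":-1.217,"rz":0,"gripper":1},{"dx":0.053,"dy":-0.057,"dz":0.266,"rx":0,"ry":-1.217,"rz":0,"gripper":1},{"dx":0.053,"dy":-0.057,"dz":0.266,"rx":0,"ry":-1.217,"rz":0,"gripper":1},{"dx":0.053,"dy":-0.057,"dz":0.266,"rx":0,"ry":-1.217,"rz":0,"gripper":1},{"dx":0.053,"dy":-0.057,"dz":0.266,"rx":0,"ry":-1.217,"rz":0,"gripper":1},{"dx":0.053,"dy":-0.057,"dz":0.266,"rx":0,"ry":-1.217,"rz":0,"gripper":1},{"dx":0.053,"dy":-0.057,"dz":0.266,"rx":0,"ry":-1.217,"rz":0,"gripper":1},{"dx":0.053,"dy":-0.057,"dz":0.266,"rx":0,"ry":-1.217,"rz":0,"gripper":1}]' 20
python3 - <<'E'
from h import *
s=status.observe(); p,d=read_camera("wrist"); save("w2",p); np.save("pics/w2d.npy",d); np.save("pics/w2s.npy",s,allow_pickle=True); print(s["tool_pos"],s["tool_rot"])
E
```

```text
time: 1.32
tool_pos: [0.4497, -0.4501, 0.3006]
tool_rot: [-1.571, 0.0, -0.002]
contact_force: [0.2, 0.5, -0.7]
opening: 0.0916
[ 0.4496929  -0.45006675  0.30058682] [-1.57060412e+00  1.55424569e-04 -2.00366654e-03]
```

View pics/w2.png

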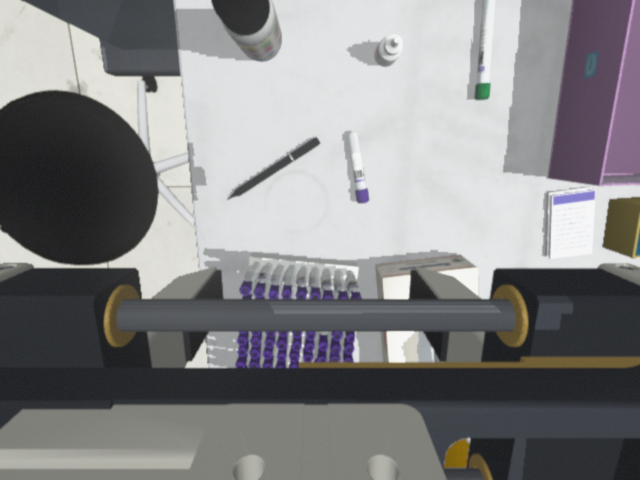

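The wrist view shows the purple tube from (351,131) to its cap at (363,202), the white dropper's tip at (390,45), the pen beside the tube, and the rack starting near row 260. I'll measure the tube and dropper.

```bash
python3 - <<'E'
from h import *
s=np.load("pics/w2s.npy",allow_pickle=True).item(); C=cam("wrist",s); d=np.load("pics/w2d.npy"); P=cloud(C,d)
X,Y,Z=P[...,0],P[...,1],P[...,2]; v,u=np.mgrid[:480,:640]
m=(u>335)&(u<385)&(v>115)&(v<220)&(Z>.005)
k,l,st,_=cv2.connectedComponentsWithStats(m.astype(np.uint8)); i=1+np.argmax(st[1:,4]); m=l==i
q=(P[m][:,:2]*1000).astype(np.float32); print("tube",len(q),cv2.minAreaRect(q),np.nanmax(P[m][:,2]))
p=cv2.imread("pics/w2.png"); 
q0=q-q.mean(0); w=np.linalg.svd(q0,full_matrices=False)[2][0]; t=q0@w; print(w,q.mean(0)+w*(t.min()+t.max())/2,t.max()-t.min())
m=(u>365)&(u<412)&(v>28)&(v<72)&(Z>.006); q=P[m]; print("dropper",q.shape,q.max(0),q.mean(0)); 
for a,b in [(.006,.04),(.042,.05),(.05,.065)]:
    r=q[(q[:,2]>a)&(q[:,2]<b)]; print(a,len(r),cv2.minEnclosingCircle((r[:,:2]*1000).astype(np.float32)))
print("desk",P[100,300],P[160,330], "rack", np.nanmax(Z[250:300,240:360]))
to(.5,-.4,.2,0)
E
```

```text
tube 785 ((502.45074462890625, -411.4098205566406), (15.569779396057129, 87.02690124511719), 10.731980323791504) 0.018016272258505883
[ 0.18507265 -0.98272485] [ 502.0842  -411.47952] 87.0237
dropper (660, 3) [ 0.54339966 -0.27183492  0.06345278] [ 0.52813084 -0.28721253  0.03715969]
0.006 368 ((530.8291015625, -283.69268798828125), 13.140764236450195)
0.042 193 ((531.1402587890625, -283.4666442871094), 8.933783531188965)
0.05 86 ((530.91748046875, -283.8433837890625), 5.265163421630859)
desk [ 4.32654819e-01 -3.31848816e-01 -2.92316465e-04] [ 4.69153241e-01 -4.02185938e-01  1.54859566e-04] rack 0.36276715082555666
t 1.38 d [0.0503 0.1007 0.0502] r [-0.    -0.002 -0.   ]
```

```bash
python3 - <<'E'
from h import *
s=np.load("pics/w2s.npy",allow_pickle=True).item(); C=cam("wrist",s); d=np.load("pics/w2d.npy"); P=cloud(C,d)
for u,v in [(250,258),(300,262),(350,262),(245,285),(360,295),(400,262),(460,257)]: print(u,v,P[v,u].round(3))
C=cam("side"); P=cloud(C,np.load("pics/side0d.npy"))
for u,v in [(250,413),(290,414),(335,414),(380,440),(320,440),(400,435)]: print(u,v,P[v,u].round(3))
to(.502,-.4115,.10,.186);to(.502,-.4115,.020,.186)
E
```

```text
250 258 [ 0.367 -0.523  0.022]
300 262 [ 0.431 -0.529  0.022]
350 262 [ 0.497 -0.536  0.003]
245 285 [ 0.376 -0.528  0.099]
360 295 [ 0.499 -0.542  0.095]
400 262 [ 0.564 -0.535  0.004]
460 257 [ 0.64  -0.526  0.011]
250 413 [ 0.39  -0.532  0.1  ]
290 414 [ 0.438 -0.539  0.103]
335 414 [ 0.492 -0.543  0.104]
380 440 [ 0.55 -0.54  0.05]
320 440 [ 0.472 -0.577  0.104]
400 435 [nan nan nan]
t 1.38 d [0.0523 0.2007 0.0387] r [-0.    -0.188 -0.   ]
t 1.38 d [0.0523 0.2807 0.0387] r [-0.    -0.188 -0.   ]
```

```bash

python3 -m creep '[{"dx":0.052,"dy":0.06,"dz":0.039,"rx":0,"ry":-0.188,"rz":0,"gripper":0.4},{"dx":0.052,"dy":0.12,"dz":0.039,"rx":0,"ry":-0.188,"rz":0,"gripper":0.4},{"dx":0.052,"dy":0.18,"dz":0.039,"rx":0,"ry":-0.188,"rz":0,"gripper":0.4},{"dx":0.052,"dy":0.22,"dz":0.039,"rx":0,"ry":-0.188,"rz":0,"gripper":0.4},{"dx":0.052,"dy":0.22,"dz":0.039,"rx":0,"ry":-0.188,"rz":0,"gripper":0.4},{"dx":0.052,"dy":0.25,"dz":0.039,"rx":0,"ry":-0.188,"rz":0,"gripper":0.4},{"dx":0.052,"dy":0.27,"dz":0.039,"rx":0,"ry":-0.188,"rz":0,"gripper":0.4},{"dx":0.052,"dy":0.281,"dz":0.039,"rx":0,"ry":-0.188,"rz":0,"gripper":0.4},{"dx":0.052,"dy":0.281,"dz":0.039,"rx":0,"ry":-0.188,"rz":0,"gripper":0.4}]' 15
python3 -m creep '[{"dx":0,"dy":0,"dz":0,"rx":0,"ry":0,"rz":0,"gripper":0},{"dx":0,"dy":0,"dz":0,"rx":0,"ry":0,"rz":0,"gripper":0},{"dx":0,"dy":0,"dz":0,"rx":0,"ry":0,"rz":0,"gripper":0},{"dx":0,"dy":0,"dz":0,"rx":0,"ry":0,"rz":0,"gripper":0}]' 15
```

```text
time: 2.5
tool_pos: [0.5022, -0.4117, 0.021]
tool_rot: [-1.572, -0.001, 0.188]
contact_force: [0.4, 0.8, -0.5]
opening: 0.0369
time: 3.0
tool_pos: [0.5021, -0.4113, 0.0204]
tool_rot: [-1.572, -0.001, 0.188]
contact_force: [-0.2, 1.0, 3.3]
opening: 0.0125
```

The fingers stopped at 12.5 mm on the tube. I'll lift it and go look at the tray.

```bash
python3 -c "
from h import *
to(.49,-.22,.30,0)"
python3 -m creep '[{"dx":0,"dy":-0.06,"dz":0,"rx":0,"ry":0,"rz":0,"gripper":0},{"dx":0,"dy":-0.12,"dz":0,"rx":0,"ry":0,"rz":0,"gripper":0},{"dx":0,"dy":-0.18,"dz":0.03,"rx":0,"ry":0,"rz":0,"gripper":0},{"dx":0.024,"dy":-0.24,"dz":0.07,"rx":0,"ry":0.188,"rz":0,"gripper":0},{"dx":0.024,"dy":-0.28,"dz":0.12,"rx":0,"ry":0.188,"rz":0,"gripper":0},{"dx":0.024,"dy":-0.28,"dz":0.18,"rx":0,"ry":0.188,"rz":0,"gripper":0},{"dx":0.024,"dy":-0.28,"dz":0.19,"rx":0,"ry":0.188,"rz":0,"gripper":0},{"dx":0.024,"dy":-0.28,"dz":0.19,"rx":0,"ry":0.188,"rz":0,"gripper":0}]'
python3 - <<'E'
from h import *
s=status.observe(); p,d=read_camera("wrist"); save("w3",p); np.save("pics/w3d.npy",d); np.save("pics/w3s.npy",s,allow_pickle=True); print(s["tool_pos"],s["tool_rot"],s["opening"])
E
```

```text
t 3.0 d [ 0.0241 -0.2798  0.1899] r [0.001 0.188 0.001]
time: 4.0
tool_pos: [0.4898, -0.2189, 0.3]
tool_rot: [-1.571, -0.0, 0.002]
contact_force: [-0.5, -1.2, -0.1]
opening: 0.0127
[ 0.48981179 -0.21889908  0.30004464] [-1.57137464e+00 -3.34511339e-04  1.99795181e-03] 0.012749208103802288
```

View pics/w3.png

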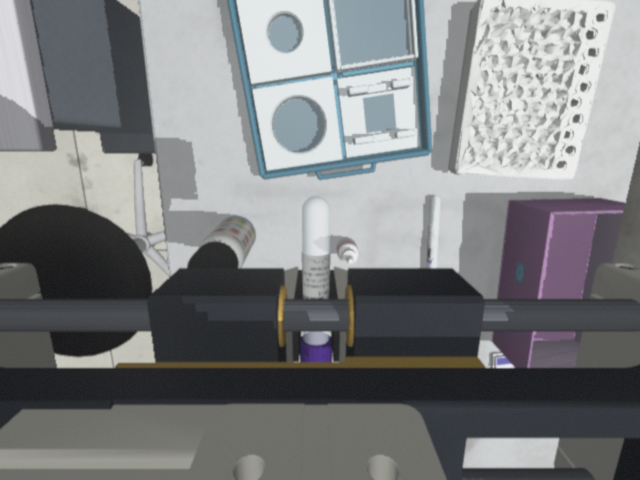

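The tube is held straight. The large well is at (298,124), the small well at (285,32), the tube rest at (380,112), and the pocket at (372,25) is partly cut off at the top. Next I'll measure the wells, the saddle notches and the tray's yaw.

```bash
python3 - <<'E'
from h import *
s=np.load("pics/w3s.npy",allow_pickle=True).item(); C=cam("wrist",s); d=np.load("pics/w3d.npy"); P=cloud(C,d); p=cv2.imread("pics/w3.png")
Z=P[...,2]; v,u=np.mgrid[:480,:640]
for n,uc,vc,r,zlim in [("L",298,124,32,.022),("S",285,32,22,.022)]:
    m=((np.hypot(u-uc,v-vc)<r)&(Z<zlim)).astype(np.uint8)
    cn=max(cv2.findContours(m,0,1)[0],key=len)[:,0]; w=(ray(C,cn,.026)[:,:2]*1000).astype(np.float32)
    print(n,cn.min(0),cn.max(0),cv2.fitEllipse(w),cv2.minEnclosingCircle(w))
    f=P[(np.hypot(u-uc,v-vc)<r*.6)]; print(" floor z",np.nanmedian(f[:,2]))
# saddles tops
m=(Z>.0285)&(Z<.034)&(u>335)&(u<425)&(v>70)&(v<150)
k,l,st,ce=cv2.connectedComponentsWithStats(m.astype(np.uint8))
for i in range(1,k):
    if st[i,4]>15: print("saddle",st[i,4],P[l==i].mean(0).round(4),cv2.minAreaRect((P[l==i][:,:2]*1000).astype(np.float32)))
# insert tops
for n,uu,vv in [("top",262,60),("pocket wall",338,40),("pocket floor",375,30)]: print(n,P[vv,uu].round(4))
# tray colour mask
hsv=cv2.cvtColor(p,cv2.COLOR_BGR2HSV); print(hsv[165,430-5],hsv[167,270],hsv[30,375])
m=(hsv[...,1]>90)&(hsv[...,0]>85)&(hsv[...,0]<115)&(u>225)&(u<440)&(v<185)&(Z>.02)&(Z<.03)
q=(P[m][:,:2]*1000).astype(np.float32); print(len(q),cv2.minAreaRect(q),cv2.boxPoints(cv2.minAreaRect(q)))
E
```

```text
L [272  97] [325 152] ((471.18218994140625, -131.0805206298828), (59.94375991821289, 60.161930084228516), 36.10074234008789) ((471.33367919921875, -131.0952606201172), 30.67841339111328)
 floor z 0.0105215489598805
S [267  14] [301  52] ((457.201171875, -36.84406280517578), (36.31993865966797, 36.45391082763672), 72.53662872314453) ((457.1383972167969, -36.70579528808594), 18.732728958129883)
 floor z 0.016379051212298712
saddle 149 [ 0.5853 -0.087   0.0305] ((585.5875244140625, -86.84104919433594), (21.18430519104004, 7.825009822845459), 8.812131881713867)
saddle 143 [ 0.538  -0.0941  0.0305] ((538.3101806640625, -93.88595581054688), (21.263877868652344, 7.879180908203125), 7.825562000274658)
saddle 131 [ 0.5931 -0.1401  0.0307] ((593.0853881835938, -140.18902587890625), (20.52349090576172, 7.845073223114014), 7.953766345977783)
saddle 129 [ 0.5461 -0.1472  0.0306] ((546.1458129882812, -147.08348083496094), (21.791236877441406, 7.876092910766602), 7.922939300537109)
top [ 0.4324 -0.0631  0.0258]
pocket wall [ 0.5157 -0.0408  0.0164]
pocket floor [ 0.5563 -0.0305  0.0152]
[105   5 207] [ 95   7 230] [100  42 169]
1848 ((513.2050170898438, -88.37982177734375), (203.262939453125, 198.5880889892578), 8.235459327697754) [[ 398.39856     -4.6675587]
 [ 426.8446    -201.20778  ]
 [ 628.0115    -172.09209  ]
 [ 599.5654      24.448135 ]]
```

The well sizes, floor heights and insert spacing all agree with the given values. The tray's yaw is about 0.147, the rest is at (0.566,−0.117) and the pocket at (0.552,−0.022). I'll place the tube.

```bash
python3 -c "
from h import *
to(.566,-.117,.042,.147)"
python3 -m creep '[{"dx":0.04,"dy":0.05,"dz":0.05,"rx":0,"ry":-0.145,"rz":0,"gripper":0},{"dx":0.076,"dy":0.10,"dz":0.102,"rx":0,"ry":-0.145,"rz":0,"gripper":0},{"dx":0.076,"dy":0.15,"dz":0.102,"rx":0,"ry":-0.145,"rz":0,"gripper":0},{"dx":0.076,"dy":0.20,"dz":0.102,"rx":0,"ry":-0.145,"rz":0,"gripper":0},{"dx":0.076,"dy":0.225,"dz":0.102,"rx":0,"ry":-0.145,"rz":0,"gripper":0},{"dx":0.076,"dy":0.24,"dz":0.102,"rx":0,"ry":-0.145,"rz":0,"gripper":0},{"dx":0.076,"dy":0.25,"dz":0.102,"rx":0,"ry":-0.145,"rz":0,"gripper":0},{"dx":0.076,"dy":0.258,"dz":0.102,"rx":0,"ry":-0.145,"rz":0,"gripper":0},{"dx":0.076,"dy":0.258,"dz":0.102,"rx":0,"ry":-0.145,"rz":0,"gripper":0}]'
python3 -c "
from h import *
to(.566,-.117,.042,.147); p,d=read_camera('side'); cv2.imwrite('pics/s2.png',cv2.resize(p[200:350,240:440],None,fx=4,fy=4,interpolation=2)[:,:,::-1])"
```

```text
t 4.05 d [0.0762 0.2575 0.1032] r [ 0.001 -0.146 -0.   ]
time: 5.18
tool_pos: [0.5663, -0.1183, 0.0422]
tool_rot: [-1.572, -0.001, 0.145]
contact_force: [-0.2, 0.7, 0.0]
opening: 0.0126
t 5.17 d [-0.0001  0.0002  0.0014] r [ 0.001 -0.002  0.001]
```

View pics/s2.png

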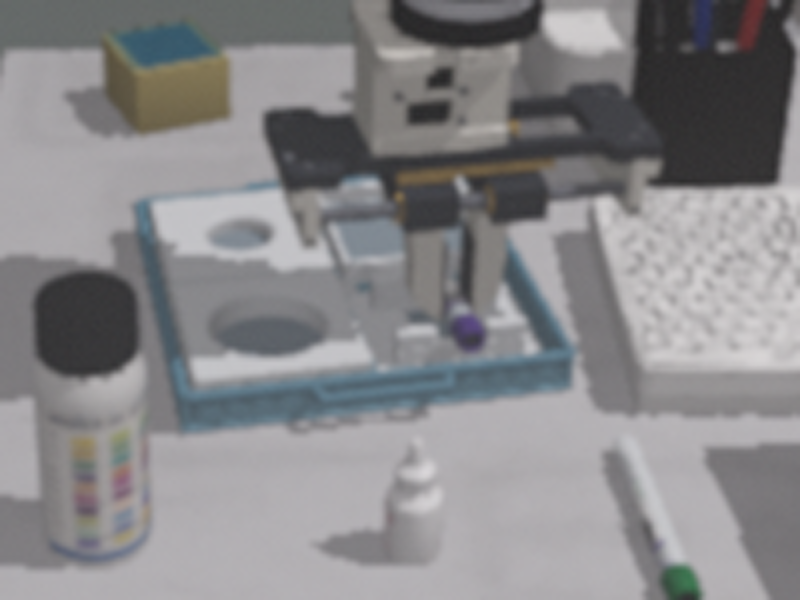

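The purple cap at (467,330) lies in the front notch and no force has built up yet. I'll lower 1 mm, release, lift and look.

```bash

python3 -m creep '[{"dx":0,"dy":0.001,"dz":0.001,"rx":0,"ry":0,"rz":0,"gripper":0},{"dx":0,"dy":0.001,"dz":0.001,"rx":0,"ry":0,"rz":0,"gripper":0.35},{"dx":0,"dy":0.001,"dz":0.001,"rx":0,"ry":0,"rz":0,"gripper":0.35},{"dx":0,"dy":0.001,"dz":0.001,"rx":0,"ry":0,"rz":0,"gripper":0.35},{"dx":0,"dy":-0.05,"dz":0,"rx":0,"ry":0,"rz":0,"gripper":0.35},{"dx":0,"dy":-0.1,"dz":0,"rx":0,"ry":0,"rz":0,"gripper":0.35},{"dx":0,"dy":-0.12,"dz":-0.06,"rx":0,"ry":0,"rz":0,"gripper":0.6},{"dx":0,"dy":-0.12,"dz":-0.12,"rx":0,"ry":0,"rz":0,"gripper":0.6}]'
python3 -c "
from h import *
to(.531,-.2836,.1,.147);to(.531,-.2836,.03,.147); p,d=read_camera('wrist'); save('w4',p)"
```

```text
time: 6.22
tool_pos: [0.5846, -0.2378, 0.1647]
tool_rot: [-1.574, -0.004, 0.147]
contact_force: [0.6, -0.7, -0.6]
opening: 0.0473
t 6.22 d [-0.06    0.0646 -0.0372] r [0.003 0.    0.004]
t 6.22 d [-0.0603  0.1346 -0.037 ] r [0.003 0.    0.004]
```

View pics/w4.png

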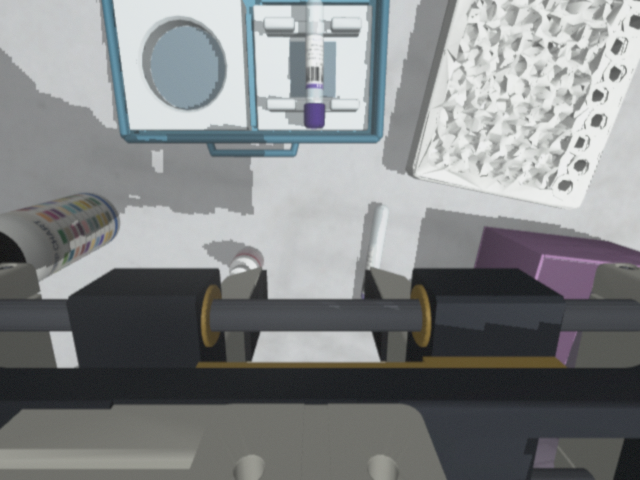

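The tube lies in both notches, at about (315,60). Next is the white dropper.

```bash

python3 -m creep '[{"dx":-0.06,"dy":0,"dz":-0.037,"rx":0,"ry":0,"rz":0,"gripper":0.6},{"dx":-0.06,"dy":0.03,"dz":-0.037,"rx":0,"ry":0,"rz":0,"gripper":0.6},{"dx":-0.06,"dy":0.06,"dz":-0.037,"rx":0,"ry":0,"rz":0,"gripper":0.6},{"dx":-0.06,"dy":0.06,"dz":-0.037,"rx":0,"ry":0,"rz":0,"gripper":0.6}]'
python3 -c "
from h import *
to(.531,-.2836,.03,.147); s=status.observe(); C=cam('wrist',s); p,d=read_camera('wrist'); save('w5',p);print(proj(C,[[.531,-.2836,.062],[.531,-.2836,.0]]))"
```

```text
time: 6.78
tool_pos: [0.5276, -0.281, 0.0995]
tool_rot: [-1.567, 0.004, 0.144]
contact_force: [0.6, -0.2, 0.5]
opening: 0.055
t 6.78 d [ 0.0033  0.0695 -0.0033] r [-0.004 -0.003 -0.004]
[[318.82917844 276.37943546]
 [318.43654272 244.89395793]]
```

View pics/w5.png

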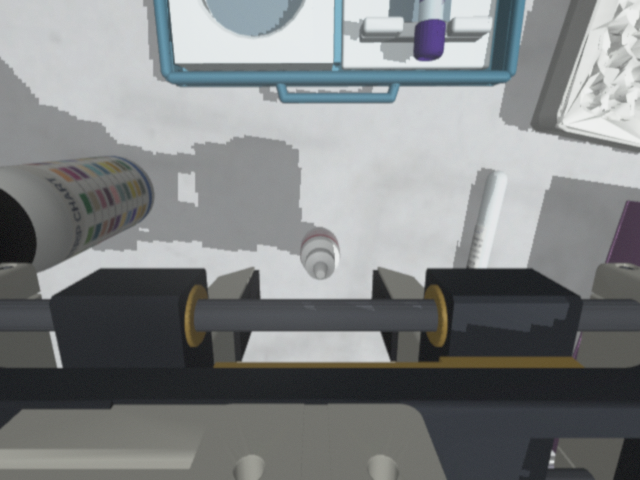

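The nozzle at (320,270) is within a few pixels of the prediction at (319,276). I'll descend and grip.

```bash

python3 -m creep '[{"dx":0.003,"dy":0.03,"dz":-0.003,"rx":0,"ry":0,"rz":0,"gripper":0.6},{"dx":0.003,"dy":0.055,"dz":-0.003,"rx":0,"ry":0,"rz":0,"gripper":0.6},{"dx":0.003,"dy":0.069,"dz":-0.003,"rx":0,"ry":0,"rz":0,"gripper":0.6},{"dx":0.003,"dy":0.069,"dz":-0.003,"rx":0,"ry":0,"rz":0,"gripper":0.6},{"dx":0.003,"dy":0.069,"dz":-0.003,"rx":0,"ry":0,"rz":0,"gripper":0},{"dx":0.003,"dy":0.069,"dz":-0.003,"rx":0,"ry":0,"rz":0,"gripper":0},{"dx":0.003,"dy":0.069,"dz":-0.003,"rx":0,"ry":0,"rz":0,"gripper":0},{"dx":0.003,"dy":0.069,"dz":-0.003,"rx":0,"ry":0,"rz":0,"gripper":0}]' 15
python3 -c "
from h import *
to(.457,-.037,.15,.147);to(.457,-.037,.047,.147)"
```

```text
time: 7.82
tool_pos: [0.5327, -0.2846, 0.0332]
tool_rot: [-1.571, -0.0, 0.145]
contact_force: [-0.5, 0.6, 3.6]
opening: 0.0258
t 7.83 d [-0.0391 -0.1169  0.2559] r [ 0.001 -0.002  0.   ]
t 7.83 d [-0.0392 -0.0139  0.256 ] r [ 0.001 -0.002  0.   ]
```

```bash

python3 -m creep '[{"dx":0,"dy":-0.05,"dz":0,"rx":0,"ry":0,"rz":0,"gripper":0},{"dx":0,"dy":-0.1,"dz":0.02,"rx":0,"ry":0,"rz":0,"gripper":0},{"dx":-0.02,"dy":-0.117,"dz":0.08,"rx":0,"ry":0,"rz":0,"gripper":0},{"dx":-0.039,"dy":-0.117,"dz":0.14,"rx":0,"ry":0,"rz":0,"gripper":0},{"dx":-0.039,"dy":-0.117,"dz":0.20,"rx":0,"ry":0,"rz":0,"gripper":0},{"dx":-0.039,"dy":-0.117,"dz":0.256,"rx":0,"ry":0,"rz":0,"gripper":0},{"dx":-0.039,"dy":-0.09,"dz":0.256,"rx":0,"ry":0,"rz":0,"gripper":0},{"dx":-0.039,"dy":-0.06,"dz":0.256,"rx":0,"ry":0,"rz":0,"gripper":0},{"dx":-0.039,"dy":-0.06,"dz":0.256,"rx":0,"ry":0,"rz":0,"gripper":0}]'
python3 -c "
from h import *
s=status.observe(); C=cam('wrist',s); p,d=read_camera('wrist'); save('w6',p);to(.457,-.037,.05,.147); 
p,d=read_camera('side'); cv2.imwrite('pics/s6.png',cv2.resize(p[200:350,240:440],None,fx=4,fy=4,interpolation=2)[:,:,::-1])"
```

```text
time: 8.95
tool_pos: [0.4556, -0.0363, 0.0914]
tool_rot: [-1.569, 0.004, 0.145]
contact_force: [-1.0, -0.0, -0.8]
opening: 0.0254
t 9.0 d [ 0.0004  0.0426 -0.0003] r [-0.001 -0.002 -0.002]
```

View pics/w6.png

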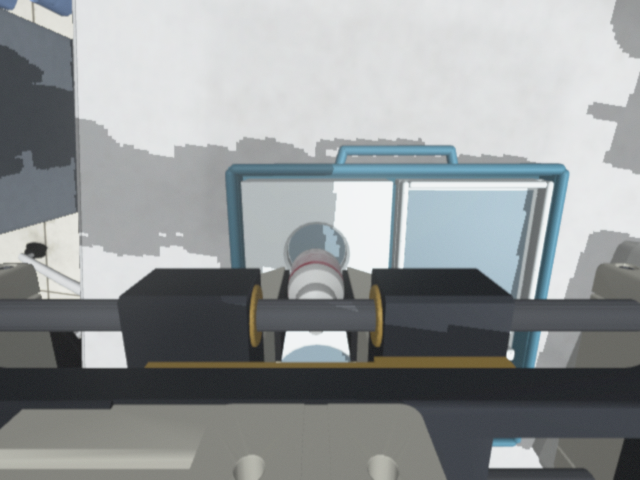

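View pics/s6.png

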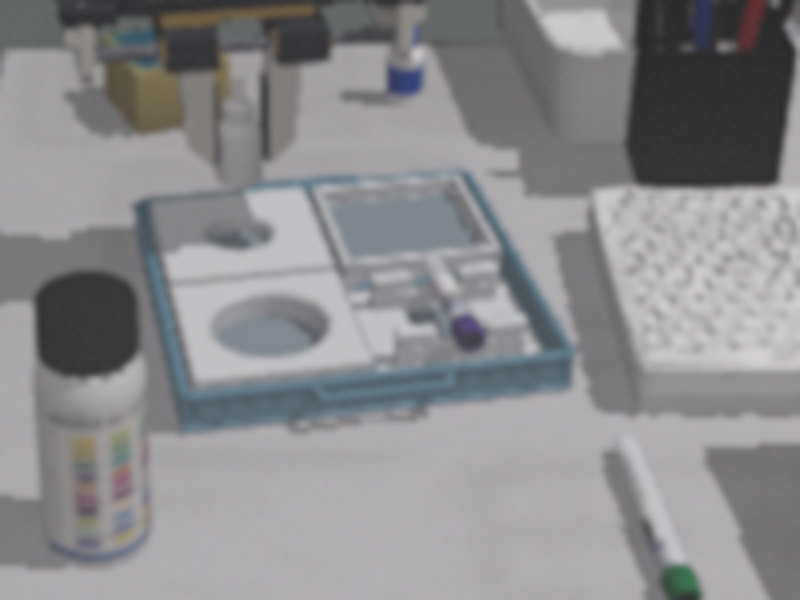

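The dropper is held upright above the small well, and the tube still lies in the rest. I'll lower it.

```bash

python3 -m creep '[{"dx":0,"dy":0.02,"dz":0,"rx":0,"ry":0,"rz":0,"gripper":0},{"dx":0,"dy":0.035,"dz":0,"rx":0,"ry":0,"rz":0,"gripper":0},{"dx":0,"dy":0.042,"dz":0,"rx":0,"ry":0,"rz":0,"gripper":0},{"dx":0,"dy":0.042,"dz":0,"rx":0,"ry":0,"rz":0,"gripper":0},{"dx":0,"dy":0.042,"dz":0,"rx":0,"ry":0,"rz":0,"gripper":0}]'
python3 -c "
from h import *
s=status.observe(); C=cam('wrist',s); to(.457,-.037,.05,.147);P=[] 
p,d=read_camera('side'); cv2.imwrite('pics/s7.png',cv2.resize(p[200:320,240:400],None,fx=5,fy=5,interpolation=2)[:,:,::-1])"
```

```text
time: 9.68
tool_pos: [0.4575, -0.037, 0.0514]
tool_rot: [-1.571, -0.001, 0.145]
contact_force: [0.5, 0.1, -0.2]
opening: 0.0256
t 9.68 d [-0.0005  0.0014  0.0001] r [ 0.001 -0.002  0.001]
```

View pics/s7.png

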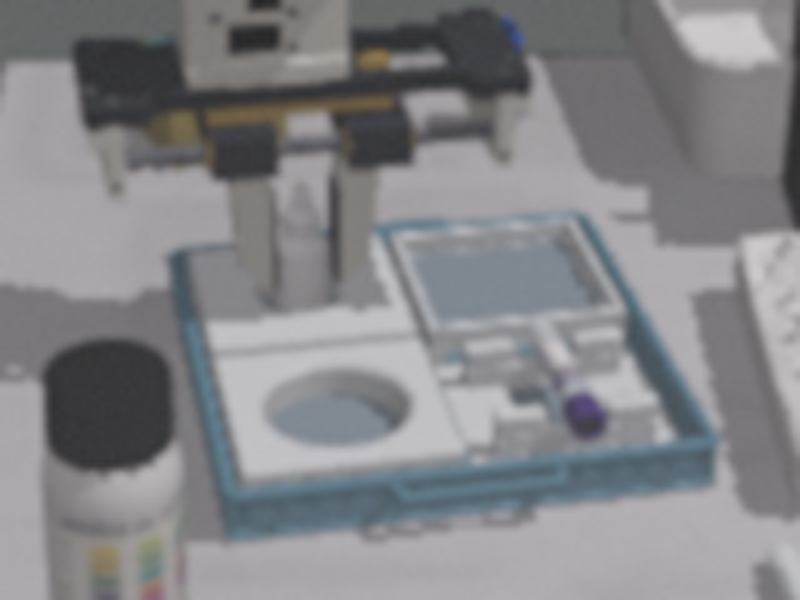

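The dropper is in the well. I'll lower 2 mm more, release, and rise to view the lancet box.

```bash

python3 -m creep '[{"dx":0,"dy":0.002,"dz":0,"rx":0,"ry":0,"rz":0,"gripper":0},{"dx":0,"dy":0.002,"dz":0,"rx":0,"ry":0,"rz":0,"gripper":0},{"dx":0,"dy":0.002,"dz":0,"rx":0,"ry":0,"rz":0,"gripper":0.45},{"dx":0,"dy":0.002,"dz":0,"rx":0,"ry":0,"rz":0,"gripper":0.45},{"dx":0,"dy":0.002,"dz":0,"rx":0,"ry":0,"rz":0,"gripper":0.45},{"dx":0,"dy":-0.05,"dz":0,"rx":0,"ry":0,"rz":0,"gripper":0.45},{"dx":0,"dy":-0.11,"dz":0,"rx":0,"ry":0,"rz":0,"gripper":0.45},{"dx":-0.02,"dy":-0.17,"dz":0,"rx":0,"ry":0,"rz":0,"gripper":1},{"dx":-0.02,"dy":-0.23,"dz":0,"rx":0,"ry":0,"rz":0,"gripper":1},{"dx":-0.02,"dy":-0.25,"dz":0,"rx":0,"ry":0,"rz":0,"gripper":1},{"dx":-0.02,"dy":-0.25,"dz":0,"rx":0,"ry":0,"rz":0,"gripper":1}]'
python3 - <<'E'
from h import *
s=status.observe(); p,d=read_camera("wrist"); save("w8",p); np.save("pics/w8d.npy",d); np.save("pics/w8s.npy",s,allow_pickle=True)
p,d=read_camera('side'); cv2.imwrite('pics/s8.png',cv2.resize(p[200:320,240:400],None,fx=5,fy=5,interpolation=2)[:,:,::-1])
E
```

```text
time: 11.1
tool_pos: [0.4377, -0.0398, 0.3019]
tool_rot: [-1.572, -0.003, 0.145]
contact_force: [0.2, 0.3, 0.3]
opening: 0.0769
```

View pics/w8.png

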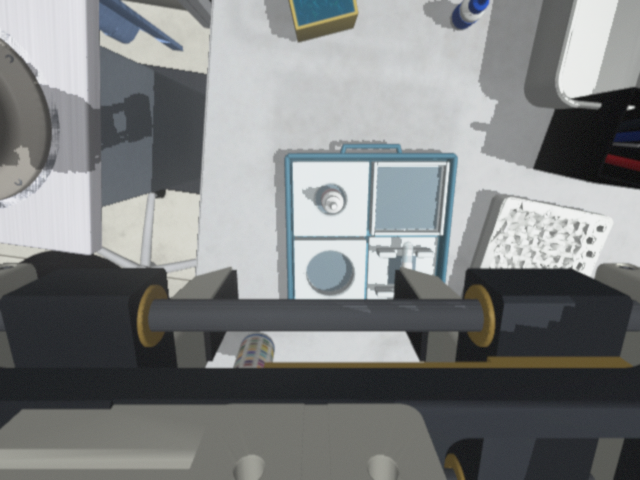

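View pics/s8.png

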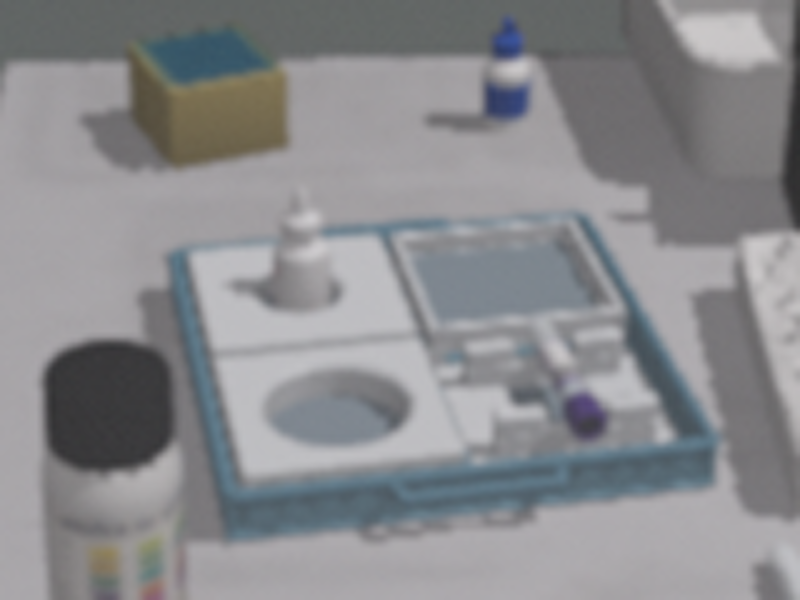

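The dropper stands in its well. The box is partly cut off at the top of the wrist view, so I'll shift forward. At the same time I'll check the pocket from this picture.

```bash
python3 - <<'E'
from h import *
s=np.load("pics/w8s.npy",allow_pickle=True).item(); C=cam("wrist",s); P=cloud(C,np.load("pics/w8d.npy")); Z=P[...,2]; v,u=np.mgrid[:480,:640]
m=((u>367)&(u<455)&(v>158)&(v<240)&(Z<.021)&(Z>.012)); k,l,st,_=cv2.connectedComponentsWithStats(m.astype(np.uint8)); i=1+np.argmax(st[1:,4])
print("pocket floor",cv2.minAreaRect((P[l==i][:,:2]*1000).astype(np.float32)),np.median(Z[l==i]))
m=(np.hypot(u-330,v-200)<25)&(Z>.03); print("dropper",[ (cv2.minEnclosingCircle((P[m&(Z>a)&(Z<b)][:,:2]*1000).astype(np.float32))) for a,b in [(.03,.057),(.058,.068),(.068,.09)]],P[m][:,2].max())
E
python3 -m creep '[{"dx":0,"dy":0,"dz":0.06,"rx":0,"ry":0,"rz":0,"gripper":1},{"dx":0,"dy":0,"dz":0.1,"rx":0,"ry":0,"rz":0,"gripper":1},{"dx":0,"dy":0,"dz":0.1,"rx":0,"ry":0,"rz":0,"gripper":1},{"dx":0,"dy":0,"dz":0.1,"rx":0,"ry":0,"rz":0,"gripper":1}]'
python3 - <<'E'
from h import *
s=status.observe(); p,d=read_camera("wrist"); save("w9",p); np.save("pics/w9d.npy",d); np.save("pics/w9s.npy",s,allow_pickle=True)
C=cam("wrist",s);P=cloud(C,d);Z=P[...,2]; X,Y=P[...,0],P[...,1]
m=(X>.33)&(X<.48)&(Y>.12)&(Y<.25)&(Z>.043)&(Z<.05)
q=(P[m][:,:2]*1000).astype(np.float32); print(len(q),cv2.minAreaRect(q),np.median(Z[m]))
E
```

```text
pocket floor ((553.1624145507812, -22.665489196777344), (81.3633804321289, 81.46967315673828), 8.310768127441406) 0.01662470595008289
dropper [((458.1795349121094, -34.97270202636719), 13.199145317077637), ((458.08685302734375, -35.05473709106445), 8.960200309753418), ((458.0133056640625, -34.617244720458984), 3.609368324279785)] 0.07928082582836338
time: 11.7
tool_pos: [0.4225, 0.0589, 0.2996]
tool_rot: [-1.571, 0.002, 0.146]
contact_force: [0.7, -0.2, -0.4]
opening: 0.0918
4356 ((411.0705261230469, 179.60671997070312), (66.07963562011719, 70.05494689941406), 21.547178268432617) 0.046188677988308224
```

View pics/w9.png

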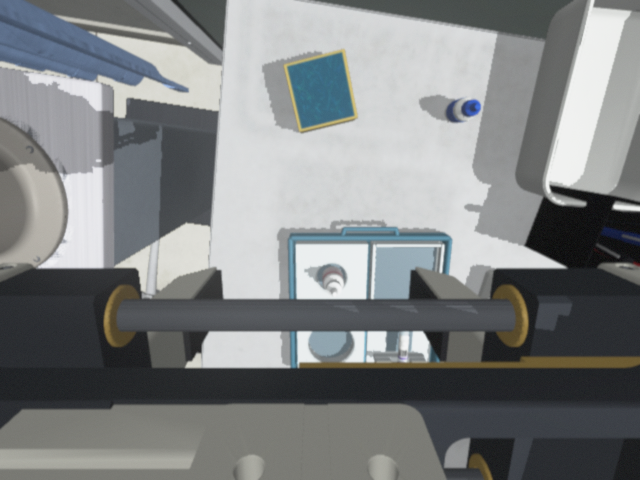

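The box is at (0.411,0.180), 66.1 by 70.1 mm, yaw 0.376, with its top at 0.046, which matches the given size. The wall lies just behind it, so I'll check its distance before descending.

```bash
python3 - <<'E'
from h import *
s=np.load("pics/w9s.npy",allow_pickle=True).item(); C=cam("wrist",s); P=cloud(C,np.load("pics/w9d.npy"))
for u,v in [(300,5),(350,5),(400,5),(450,10),(500,20),(400,25),(320,15),(230,10)]: print(u,v,P[v,u].round(3))
P=cloud(cam("side"),np.load("pics/side0d.npy"))
for u,v in [(280,100),(320,150),(300,190),(260,205)]: print(u,v,P[v,u].round(3))
print(status.observe()["qpos"].round(2)); to(.411,.1796,.12,.376); to(.411,.1796,.031,.376)
E
```

```text
300 5 [ 0.374  0.272 -0.002]
350 5 [ 0.437  0.351 -0.205]
400 5 [ 0.513  0.352 -0.175]
450 10 [ 0.589  0.353 -0.164]
500 20 [ 0.671  0.352 -0.17 ]
400 25 [ 0.489  0.269 -0.002]
320 15 [ 0.398  0.265 -0.001]
230 10 [ 0.297  0.256 -0.001]
280 100 [0.413 0.35  0.298]
320 150 [0.524 0.357 0.157]
300 190 [0.464 0.351 0.037]
260 205 [ 0.342  0.351 -0.01 ]
[-0.04  0.12  1.66 -0.    1.36 -0.19]
t 11.75 d [0.0062 0.1797 0.1215] r [-0.    -0.231 -0.002]
t 11.75 d [0.0064 0.2687 0.1215] r [-0.    -0.231 -0.002]
```

The wall is at y=0.35, which leaves enough room. I'll go down to the box.

```bash

python3 -m creep '[{"dx":0.006,"dy":0.04,"dz":0.05,"rx":0,"ry":-0.18,"rz":0,"gripper":1},{"dx":0.006,"dy":0.09,"dz":0.09,"rx":0,"ry":-0.231,"rz":0,"gripper":1},{"dx":0.006,"dy":0.14,"dz":0.122,"rx":0,"ry":-0.231,"rz":0,"gripper":1},{"dx":0.006,"dy":0.19,"dz":0.122,"rx":0,"ry":-0.231,"rz":0,"gripper":1},{"dx":0.006,"dy":0.20,"dz":0.122,"rx":0,"ry":-0.231,"rz":0,"gripper":1},{"dx":0.006,"dy":0.20,"dz":0.122,"rx":0,"ry":-0.231,"rz":0,"gripper":1}]' 20
python3 -c "
from h import *
to(.411,.1796,.031,.376)"
```

```text
time: 12.5
tool_pos: [0.4118, 0.1801, 0.101]
tool_rot: [-1.571, 0.0, 0.374]
contact_force: [0.0, -0.8, 0.5]
opening: 0.0919
t 12.5 d [-0.0009  0.07   -0.0002] r [ 0.    -0.002 -0.   ]
```

```bash

python3 -m creep '[{"dx":-0.001,"dy":0.04,"dz":0,"rx":0,"ry":0,"rz":0,"gripper":1},{"dx":-0.001,"dy":0.06,"dz":0,"rx":0,"ry":0,"rz":0,"gripper":1},{"dx":-0.001,"dy":0.07,"dz":0,"rx":0,"ry":0,"rz":0,"gripper":1},{"dx":-0.001,"dy":0.07,"dz":0,"rx":0,"ry":0,"rz":0,"gripper":1},{"dx":-0.001,"dy":0.07,"dz":0,"rx":0,"ry":0,"rz":0,"gripper":0.5},{"dx":-0.001,"dy":0.07,"dz":0,"rx":0,"ry":0,"rz":0,"gripper":0.5},{"dx":-0.001,"dy":0.07,"dz":0,"rx":0,"ry":0,"rz":0,"gripper":0.5},{"dx":-0.001,"dy":0.07,"dz":0,"rx":0,"ry":0,"rz":0,"gripper":0.5}]' 20
python3 -m creep '[{"dx":0,"dy":-0.03,"dz":0,"rx":0,"ry":0,"rz":0,"gripper":0.5},{"dx":0,"dy":-0.08,"dz":0,"rx":0,"ry":0,"rz":0,"gripper":0.5},{"dx":0,"dy":-0.13,"dz":0,"rx":0,"ry":0,"rz":0,"gripper":0.5},{"dx":0,"dy":-0.13,"dz":0,"rx":0,"ry":0,"rz":0,"gripper":0.5}]'
python3 - <<'E'
from h import *
to(.553,-.0225,.16,.146)
s=status.observe(); C=cam("wrist",s); p,d=read_camera("wrist"); save("w10",p); P=cloud(C,d);Z=P[...,2];v,u=np.mgrid[:480,:640]
E
```

```text
time: 13.5
tool_pos: [0.4104, 0.1805, 0.0311]
tool_rot: [-1.571, -0.001, 0.376]
contact_force: [-1.3, 0.1, 5.7]
opening: 0.0657
time: 14.0
tool_pos: [0.4121, 0.1811, 0.1639]
tool_rot: [-1.572, -0.008, 0.376]
contact_force: [0.1, 0.2, -2.0]
opening: 0.0657
t 14.0 d [ 0.0562  0.0046 -0.2411] r [0.    0.23  0.008]
```

View pics/w10.png

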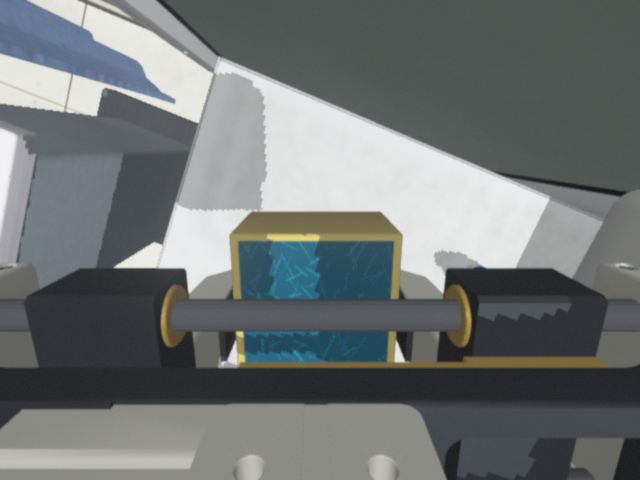

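The box is gripped square at 65.7 mm. Before moving, I'll check how much room the pen cup and rack leave beside the pocket.

```bash
python3 - <<'E'
from h import *
P=cloud(cam("side"),np.load("pics/side0d.npy")); X,Y,Z=P[...,0],P[...,1],P[...,2]
m=(X>.6)&(X<.8)&(Y>-.15)&(Y<.2)&(Z>.07)&(Z<.3); k,l,st,_=cv2.connectedComponentsWithStats(m.astype(np.uint8))
for i in range(1,k):
  if st[i,4]>10: q=P[l==i]; print(st[i,4],q.min(0).round(3),q.max(0).round(3))
to(.553,-.0225,.11,.146)
E
```

```text
1243 [0.702 0.027 0.07 ] [0.792 0.197 0.151]
t 14.05 d [ 0.0575  0.052  -0.2412] r [0.    0.23  0.003]
```

```bash

python3 -m creep '[{"dx":0.015,"dy":0,"dz":-0.05,"rx":0,"ry":0.1,"rz":0,"gripper":0.5},{"dx":0.03,"dy":0,"dz":-0.1,"rx":0,"ry":0.23,"rz":0,"gripper":0.5},{"dx":0.045,"dy":0,"dz":-0.15,"rx":0,"ry":0.23,"rz":0,"gripper":0.5},{"dx":0.057,"dy":0,"dz":-0.2,"rx":0,"ry":0.23,"rz":0,"gripper":0.5},{"dx":0.057,"dy":0.02,"dz":-0.241,"rx":0,"ry":0.23,"rz":0,"gripper":0.5},{"dx":0.057,"dy":0.06,"dz":-0.241,"rx":0,"ry":0.23,"rz":0,"gripper":0.5},{"dx":0.057,"dy":0.08,"dz":-0.241,"rx":0,"ry":0.23,"rz":0,"gripper":0.5},{"dx":0.057,"dy":0.08,"dz":-0.241,"rx":0,"ry":0.23,"rz":0,"gripper":0.5}]'
python3 - <<'E'
from h import *
to(.553,-.0225,.05,.146)
s=status.observe(); C=cam("wrist",s); p,d=read_camera("wrist"); save("w11",p)
p,d=read_camera('side'); cv2.imwrite('pics/s11.png',cv2.resize(p[200:320,240:400],None,fx=5,fy=5,interpolation=2)[:,:,::-1])
E
```

```text
time: 15.05
tool_pos: [0.5494, -0.0225, 0.0773]
tool_rot: [-1.569, 0.007, 0.146]
contact_force: [-0.7, 1.5, -0.6]
opening: 0.0659
t 15.05 d [ 0.0038  0.0273 -0.0006] r [-0.002 -0.    -0.007]
```

View pics/s11.png

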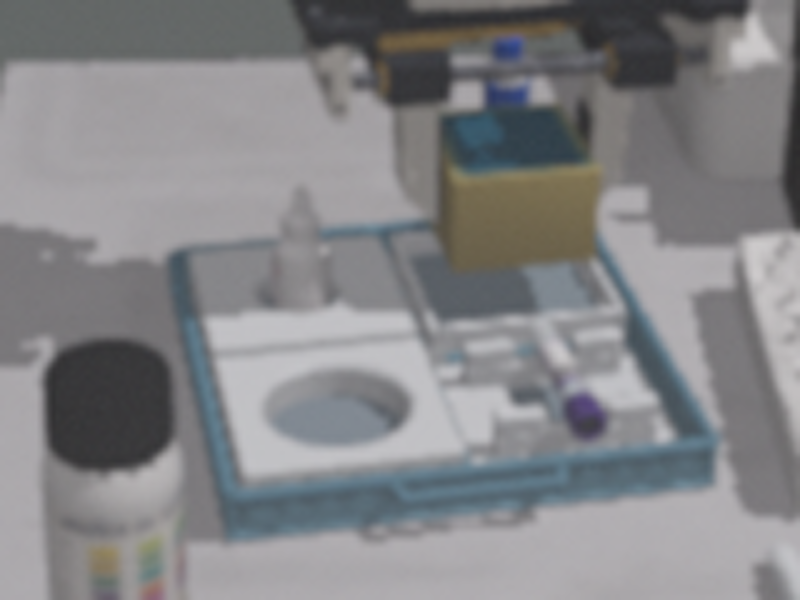

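View pics/w11.png

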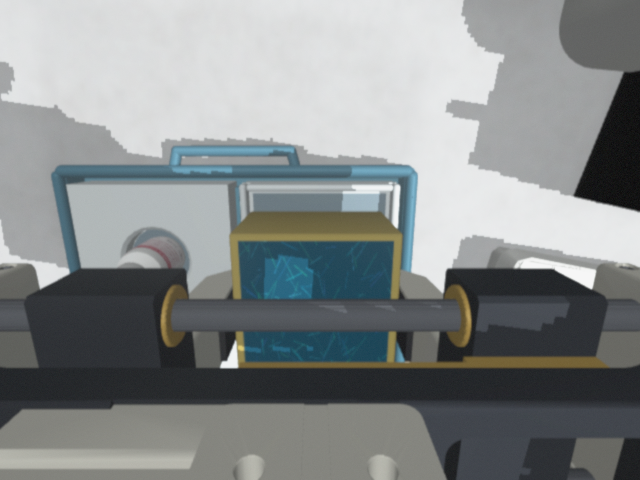

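The box is level above the pocket and about 4 mm short in x. I'll correct that and lower it.

```bash

python3 -m creep '[{"dx":0.002,"dy":0.0,"dz":0,"rx":0,"ry":0,"rz":0,"gripper":0.5},{"dx":0.003,"dy":0.015,"dz":0,"rx":0,"ry":0,"rz":0,"gripper":0.5},{"dx":0.003,"dy":0.025,"dz":0,"rx":0,"ry":0,"rz":0,"gripper":0.5},{"dx":0.003,"dy":0.027,"dz":0,"rx":0,"ry":0,"rz":0,"gripper":0.5},{"dx":0.003,"dy":0.027,"dz":0,"rx":0,"ry":0,"rz":0,"gripper":0.5}]'
python3 - <<'E'
from h import *
to(.553,-.0225,.0475,.146)
p,d=read_camera('side'); cv2.imwrite('pics/s12.png',cv2.resize(p[200:320,240:400],None,fx=5,fy=5,interpolation=2)[:,:,::-1])
E
```

```text
time: 15.78
tool_pos: [0.5545, -0.0223, 0.0534]
tool_rot: [-1.571, 0.001, 0.146]
contact_force: [-0.0, -0.4, -0.7]
opening: 0.0661
t 15.78 d [-0.0015  0.0059  0.    ] r [-0.     0.    -0.001]
```

View pics/s12.png

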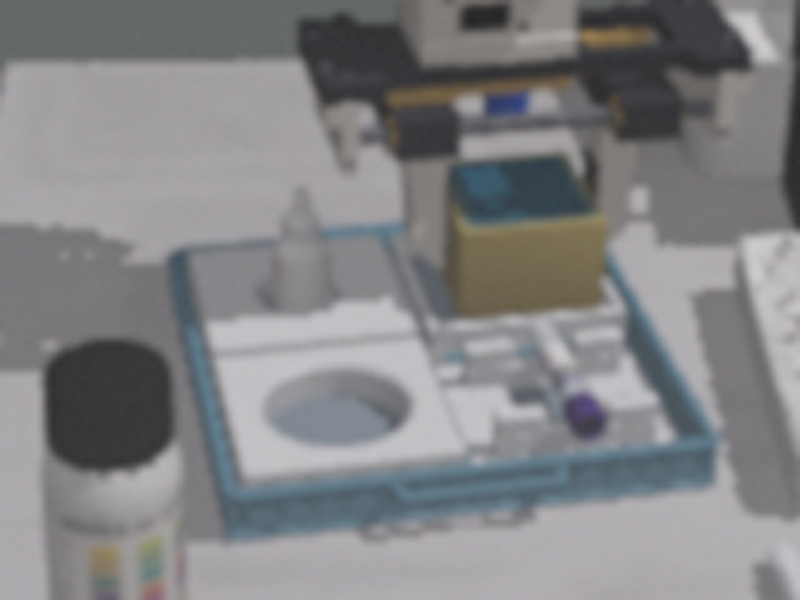

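It is just entering the pocket, a little to the right. I'll move 2 mm left, set it down and release.

```bash

python3 -m creep '[{"dx":-0.002,"dy":0.002,"dz":0,"rx":0,"ry":0,"rz":0,"gripper":0.5},{"dx":-0.002,"dy":0.005,"dz":0,"rx":0,"ry":0,"rz":0,"gripper":0.5},{"dx":-0.002,"dy":0.006,"dz":0,"rx":0,"ry":0,"rz":0,"gripper":0.5},{"dx":-0.002,"dy":0.006,"dz":0,"rx":0,"ry":0,"rz":0,"gripper":0.5}]'
```

```text
time: 16.32
tool_pos: [0.5526, -0.0226, 0.0476]
tool_rot: [-1.571, 0.0, 0.146]
contact_force: [-0.2, 0.6, -0.3]
opening: 0.0661
```

```bash

python3 -m creep '[{"dx":0,"dy":0,"dz":0,"rx":0,"ry":0,"rz":0,"gripper":0.85},{"dx":0,"dy":0,"dz":0,"rx":0,"ry":0,"rz":0,"gripper":0.85},{"dx":0,"dy":0,"dz":0,"rx":0,"ry":0,"rz":0,"gripper":0.85},{"dx":0,"dy":-0.04,"dz":0,"rx":0,"ry":0,"rz":0,"gripper":0.85},{"dx":0,"dy":-0.1,"dz":0,"rx":0,"ry":0,"rz":0,"gripper":0.85},{"dx":0,"dy":-0.15,"dz":0,"rx":0,"ry":0,"rz":0,"gripper":0.85},{"dx":-0.05,"dy":-0.21,"dz":-0.05,"rx":0,"ry":0,"rz":0,"gripper":0.85},{"dx":-0.07,"dy":-0.25,"dz":-0.1,"rx":0,"ry":0,"rz":0,"gripper":0.85},{"dx":-0.07,"dy":-0.25,"dz":-0.16,"rx":0,"ry":0,"rz":0,"gripper":0.85},{"dx":-0.07,"dy":-0.25,"dz":-0.19,"rx":0,"ry":0,"rz":0,"gripper":0.85},{"dx":-0.07,"dy":-0.25,"dz":-0.19,"rx":0,"ry":0,"rz":0,"gripper":0.85}]'
python3 - <<'E'
from h import *
s=status.observe(); p,d=read_camera("wrist"); save("w13",p); np.save("pics/w13d.npy",d); np.save("pics/w13s.npy",s,allow_pickle=True)
C=cam("wrist",s);P=cloud(C,d);Z=P[...,2]; X,Y=P[...,0],P[...,1]
def mr(m): q=(P[m][:,:2]*1000).astype(np.float32); return len(q),cv2.minAreaRect(q),np.median(Z[m])
print("box",mr((X>.5)&(X<.62)&(Y>-.075)&(Y<.04)&(Z>.055)&(Z<.068)))
v,u=np.mgrid[:480,:640]
print("L well floor",mr((np.hypot(X-.4712,Y+.1311)<.029)&(Z<.014)))
print("purple",mr((X>.53)&(X<.6)&(Y>-.18)&(Y<-.06)&(Z>.0335)&(Z<.05)))
print("dropper",mr((X>.43)&(X<.48)&(Y>-.06)&(Y<0)&(Z>.058)&(Z<.09)))
print("strip",mr((X>.33)&(X<.44)&(Y>-.33)&(Y<-.21)&(Z>.125)))
p,d=read_camera('side'); save("s13",p); cv2.imwrite('pics/s13.png',cv2.resize(p[200:350,240:440],None,fx=4,fy=4,interpolation=2)[:,:,::-1])
E
```

```text
time: 17.7
tool_pos: [0.5108, -0.2242, 0.2978]
tool_rot: [-1.572, -0.0, 0.141]
contact_force: [1.0, 0.3, -0.3]
opening: 0.078
box (3455, ((555.9283447265625, -37.2191162109375), (66.47909545898438, 42.82883834838867), 8.354252815246582), np.float64(0.062007655488434066))
L well floor (2010, ((470.91973876953125, -131.49415588378906), (56.455230712890625, 56.92645263671875), 8.095951080322266), np.float64(0.010492614971432529))
purple (648, ((561.1563720703125, -108.19332122802734), (26.27154541015625, 107.98109436035156), 20.239459991455078), np.float64(0.035364563037483004))
dropper (290, ((458.8498840332031, -37.410308837890625), (17.341686248779297, 14.200644493103027), 8.29802417755127), np.float64(0.06447401827068092))
strip (2030, ((411.5219421386719, -253.271728515625), (95.2295913696289, 43.68504333496094), 36.39820861816406), np.float64(0.1318694585629845))
```

View pics/w13.png

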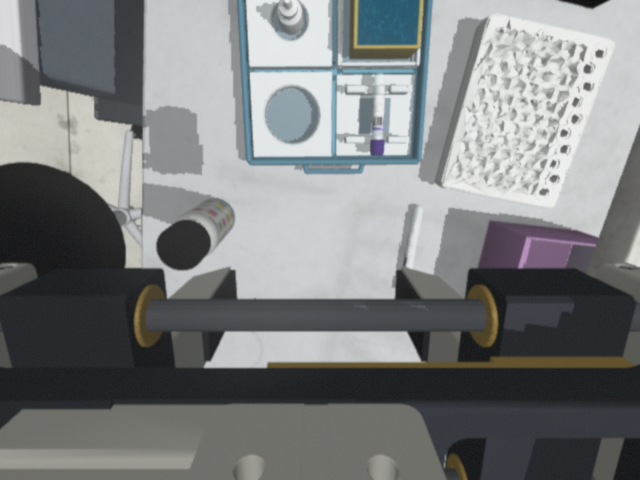

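View pics/s13.png

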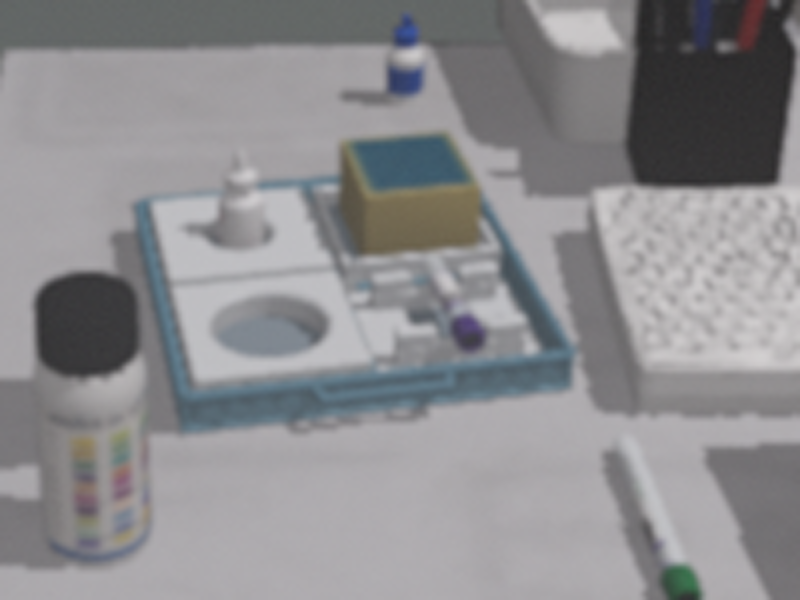

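Everything placed so far is seated, with the box top at 0.062 as expected for the pocket floor. The cap mask caught a finger, so I'll restrict it to the black cap near (184,244) and fit a circle.

```bash
python3 - <<'E'
from h import *
s=np.load("pics/w13s.npy",allow_pickle=True).item(); C=cam("wrist",s);P=cloud(C,np.load("pics/w13d.npy"));Z=P[...,2];v,u=np.mgrid[:480,:640]
m=(u>150)&(u<217)&(v>212)&(v<267)&(Z>.131-.003)&(Z<.14); q=(P[m][:,:2]*1000).astype(np.float32)
print(len(q),cv2.minEnclosingCircle(q),cv2.minAreaRect(q),np.median(Z[m]))
hsv=cv2.cvtColor(cv2.imread("pics/w13.png"),cv2.COLOR_BGR2HSV)
m=(hsv[...,2]<60)&(u>150)&(u<217)&(v>212)&(v<267); cn=max(cv2.findContours(m.astype(np.uint8),0,1)[0],key=len)[:,0]
print(cn.min(0),cn.max(0),cv2.fitEllipse((ray(C,cn,.133)[:,:2]*1000).astype(np.float32)))
to(.389,-.268,.2,.0); to(.389,-.268,.2,.146)
E
```

```text
1613 ((390.3844299316406, -268.7782897949219), 22.131507873535156) ((390.3162841796875, -266.5171203613281), (43.323486328125, 39.41275405883789), 7.30918025970459) 0.1317916173917868
[158 221] [209 266] ((394.582275390625, -263.5189208984375), (40.308040618896484, 50.527931213378906), 131.99378967285156)
t 17.8 d [-0.1272  0.0973 -0.0293] r [-0.001  0.145 -0.001]
t 17.8 d [-0.1272  0.0973 -0.0293] r [-0.001 -0.001 -0.001]
```

The cap circle gives (0.390,−0.2685) and the side view gives (0.3887,−0.269). I'll use (0.389,−0.268).

```bash

python3 -m creep '[{"dx":-0.06,"dy":0,"dz":-0.015,"rx":0,"ry":0,"rz":0,"gripper":0.95},{"dx":-0.11,"dy":0.03,"dz":-0.029,"rx":0,"ry":0,"rz":0,"gripper":0.95},{"dx":-0.127,"dy":0.07,"dz":-0.029,"rx":0,"ry":0,"rz":0,"gripper":0.95},{"dx":-0.127,"dy":0.1,"dz":-0.029,"rx":0,"ry":0,"rz":0,"gripper":0.95},{"dx":-0.127,"dy":0.1,"dz":-0.029,"rx":0,"ry":0,"rz":0,"gripper":0.95},{"dx":-0.127,"dy":0.1,"dz":-0.029,"rx":0,"ry":0,"rz":0,"gripper":0.95}]' 20
python3 - <<'E'
from h import *
to(.389,-.268,.090,.146); s=status.observe(); C=cam("wrist",s); p,d=read_camera("wrist"); save("w14",p)
P=cloud(C,d); Z=P[...,2];v,u=np.mgrid[:480,:640]
print(proj(C,[[.389,-.268,.133],[.389,-.243,.09]]))
E
```

```text
time: 18.55
tool_pos: [0.3905, -0.2675, 0.1989]
tool_rot: [-1.572, -0.001, 0.148]
contact_force: [1.0, -0.2, -0.3]
opening: 0.0874
t 18.55 d [-1.700e-03  1.089e-01 -1.000e-04] r [0.001 0.002 0.001]
[[310.88409714 255.06887077]
 [316.53449785 204.37675826]]
```

View pics/w14.png

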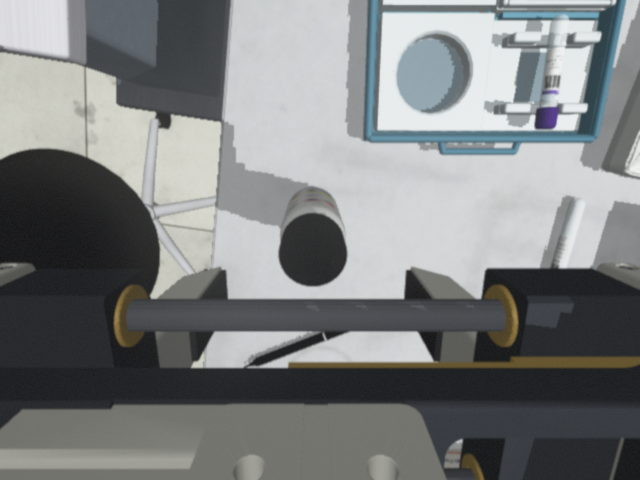

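The cap centre at about (313,248) is 7 px off the prediction, though its dark side may shift it. One more depth reading should settle that.

```bash

python3 - <<'E'
from h import *
s=status.observe(); C=cam("wrist",s); p,d=read_camera("wrist")
P=cloud(C,d); Z=P[...,2];v,u=np.mgrid[:480,:640]
m=(u>265)&(u<360)&(v>180)&(v<295); t=m&(Z>.127)&(Z<.14); q=(P[t][:,:2]*1000).astype(np.float32)
print(np.median(Z[t]),len(q),cv2.minEnclosingCircle(q),np.percentile(Z[m&(Z>.1)],[50,90,99]))
b=m&(Z>.02)&(Z<.1); q=P[b]; A=np.c_[2*q[:,:2],np.ones(len(q))]; r=np.linalg.lstsq(A,(q[:,:2]**2).sum(1),rcond=None)[0]; print(r[:2],np.sqrt(r[2]+r[0]**2+r[1]**2))
print(proj(C,[[.39,-.268+.0225*np.sin(a),.133] for a in (-np.pi/2,np.pi/2)]))
to(.390,-.267,.090,.146)
E
```

```text
0.13162913639940704 3556 ((389.879150390625, -268.861572265625), 22.177658081054688) [0.13147313 0.13255287 0.13342123]
[ 0.38882419 -0.26512751] 0.02239354208459779
[[307.25964554 287.51686471]
 [317.59524333 220.05763258]]
t 18.65 d [-0.0006  0.1091  0.0013] r [0.002 0.001 0.002]
```

The depth confirms (0.390,−0.2685). I'll descend and grip.

```bash

python3 -m creep '[{"dx":-0.001,"dy":0.04,"dz":-0.0005,"rx":0,"ry":0,"rz":0,"gripper":0.95},{"dx":-0.001,"dy":0.08,"dz":-0.0005,"rx":0,"ry":0,"rz":0,"gripper":0.95},{"dx":-0.001,"dy":0.1,"dz":-0.0005,"rx":0,"ry":0,"rz":0,"gripper":0.95},{"dx":-0.001,"dy":0.109,"dz":-0.0005,"rx":0,"ry":0,"rz":0,"gripper":0.95},{"dx":-0.001,"dy":0.109,"dz":-0.0005,"rx":0,"ry":0,"rz":0,"gripper":0.95},{"dx":-0.001,"dy":0.109,"dz":-0.0005,"rx":0,"ry":0,"rz":0,"gripper":0.4},{"dx":-0.001,"dy":0.109,"dz":-0.0005,"rx":0,"ry":0,"rz":0,"gripper":0.4},{"dx":-0.001,"dy":0.109,"dz":-0.0005,"rx":0,"ry":0,"rz":0,"gripper":0.4},{"dx":-0.001,"dy":0.109,"dz":-0.0005,"rx":0,"ry":0,"rz":0,"gripper":0.4},{"dx":-0.001,"dy":0.109,"dz":-0.0005,"rx":0,"ry":0,"rz":0,"gripper":0.4}]' 20
python3 -c "
from h import *
to(.4712,-.1311,.1,.146)"
```

```text
time: 19.9
tool_pos: [0.3887, -0.2687, 0.0889]
tool_rot: [-1.571, -0.0, 0.146]
contact_force: [-0.4, -0.3, 2.1]
opening: 0.0481
t 19.9 d [ 0.1016 -0.0112  0.1241] r [0. 0. 0.]
```

```bash

python3 -m creep '[{"dx":0,"dy":-0.03,"dz":0,"rx":0,"ry":0,"rz":0,"gripper":0.4},{"dx":0,"dy":-0.08,"dz":0,"rx":0,"ry":0,"rz":0,"gripper":0.4},{"dx":0.03,"dy":-0.09,"dz":0.04,"rx":0,"ry":0,"rz":0,"gripper":0.4},{"dx":0.065,"dy":-0.09,"dz":0.08,"rx":0,"ry":0,"rz":0,"gripper":0.4},{"dx":0.09,"dy":-0.09,"dz":0.11,"rx":0,"ry":0,"rz":0,"gripper":0.4},{"dx":0.1015,"dy":-0.09,"dz":0.124,"rx":0,"ry":0,"rz":0,"gripper":0.4},{"dx":0.1015,"dy":-0.06,"dz":0.124,"rx":0,"ry":0,"rz":0,"gripper":0.4},{"dx":0.1015,"dy":-0.05,"dz":0.124,"rx":0,"ry":0,"rz":0,"gripper":0.4},{"dx":0.1015,"dy":-0.05,"dz":0.124,"rx":0,"ry":0,"rz":0,"gripper":0.4}]'
python3 - <<'E'
from h import *
to(.4712,-.1311,.1,.146); s=status.observe(); C=cam("wrist",s); p,d=read_camera("wrist"); save("w15",p)
p,d=read_camera('side'); cv2.imwrite('pics/s15.png',cv2.resize(p[200:350,240:440],None,fx=4,fy=4,interpolation=2)[:,:,::-1])
C=cam("side"); P=cloud(C,d); X,Y,Z=P[...,0],P[...,1],P[...,2]
for a,b in [(.05,.07),(.07,.1),(.1,.12)]:
  m=(abs(X-.4712)<.03)&(Y>-.18)&(Y<-.125)&(Z>a)&(Z<b); q=P[m]; A=np.c_[2*q[:,:2],np.ones(len(q))]; r=np.linalg.lstsq(A,(q[:,:2]**2).sum(1),rcond=None)[0]; print(len(q),r[:2],np.sqrt(r[2]+r[0]**2+r[1]**2),(q[:,0].min()+q[:,0].max())/2)
E
```

```text
time: 21.02
tool_pos: [0.4706, -0.1312, 0.1382]
tool_rot: [-1.57, 0.002, 0.146]
contact_force: [-0.2, 0.5, -0.6]
opening: 0.048
t 21.02 d [ 0.0007  0.0382 -0.    ] r [-0.001 -0.    -0.002]
199 [ 0.46890752 -0.12831787] 0.023992394906735943 0.46863935231854115
314 [ 0.46945499 -0.12890051] 0.0241479988906469 0.4686211768171874
215 [ 0.4698716  -0.13030957] 0.02360548936611806 0.4698495838483081
```

View pics/s15.png

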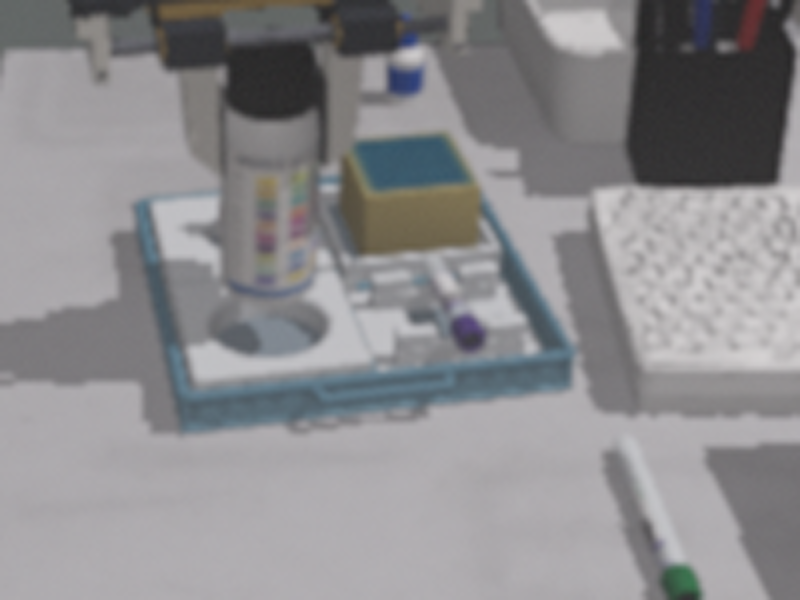

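View pics/w15.png

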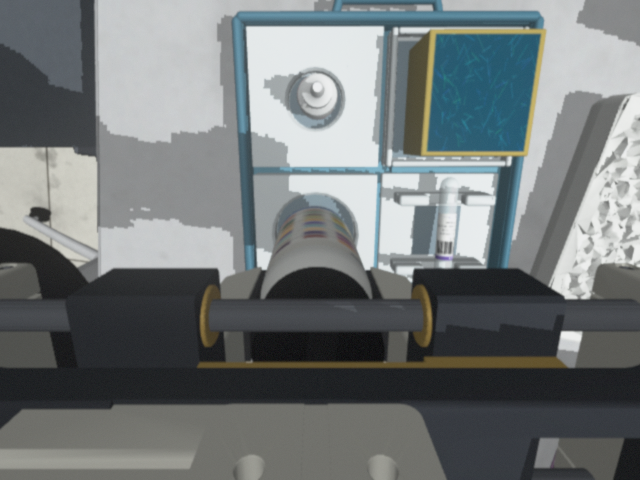

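The strip bottle hangs upright over the large well. The side view's 2–3 mm offset matches the bias it already showed against the wrist view. I'll lower it.

```bash

python3 -m creep '[{"dx":0.0005,"dy":0.015,"dz":0,"rx":0,"ry":0,"rz":0,"gripper":0.4},{"dx":0.0005,"dy":0.027,"dz":0,"rx":0,"ry":0,"rz":0,"gripper":0.4},{"dx":0.0005,"dy":0.034,"dz":0,"rx":0,"ry":0,"rz":0,"gripper":0.4},{"dx":0.0005,"dy":0.038,"dz":0,"rx":0,"ry":0,"rz":0,"gripper":0.4},{"dx":0.0005,"dy":0.039,"dz":0,"rx":0,"ry":0,"rz":0,"gripper":0.4},{"dx":0.0005,"dy":0.039,"dz":0,"rx":0,"ry":0,"rz":0,"gripper":0.4}]'
python3 - <<'E'
from h import *
to(.4712,-.1311,.099,.146)
p,d=read_camera('side'); cv2.imwrite('pics/s16.png',cv2.resize(p[200:350,240:440],None,fx=4,fy=4,interpolation=2)[:,:,::-1])
E
```

```text
time: 21.88
tool_pos: [0.4717, -0.1311, 0.0999]
tool_rot: [-1.571, -0.0, 0.146]
contact_force: [0.1, -0.1, -0.3]
opening: 0.0485
t 21.88 d [-0.0005  0.0009  0.0001] r [0. 0. 0.]
```

View pics/s16.png

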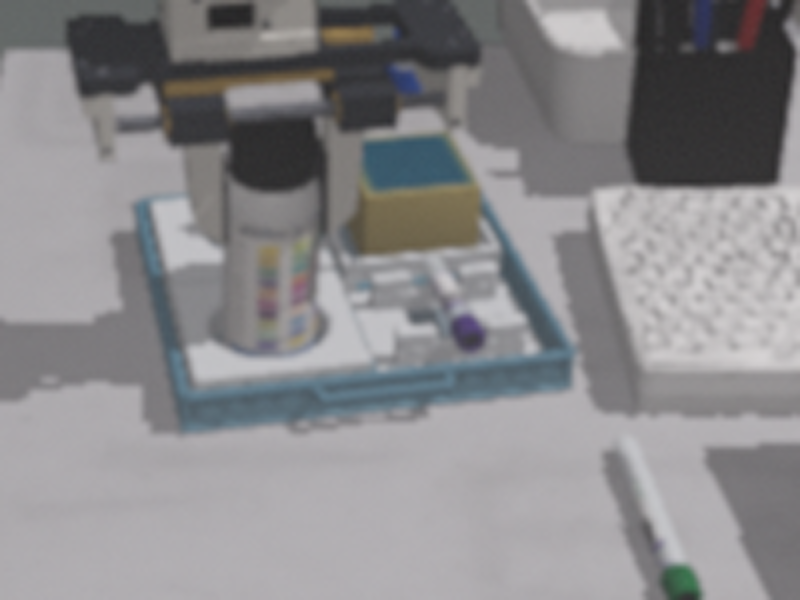

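It is in the well, about 1 mm above the floor. I'll lower it the last bit, release, rise straight up and back off.

```bash

python3 -m creep '[{"dx":0,"dy":0.0015,"dz":0,"rx":0,"ry":0,"rz":0,"gripper":0.4},{"dx":0,"dy":0.0015,"dz":0,"rx":0,"ry":0,"rz":0,"gripper":0.4},{"dx":0,"dy":0.001,"dz":0,"rx":0,"ry":0,"rz":0,"gripper":0.8},{"dx":0,"dy":0.001,"dz":0,"rx":0,"ry":0,"rz":0,"gripper":0.8},{"dx":0,"dy":0.001,"dz":0,"rx":0,"ry":0,"rz":0,"gripper":0.8},{"dx":0,"dy":0.001,"dz":0,"rx":0,"ry":0,"rz":0,"gripper":0.8},{"dx":0,"dy":-0.04,"dz":0,"rx":0,"ry":0,"rz":0,"gripper":0.8},{"dx":0,"dy":-0.1,"dz":0,"rx":0,"ry":0,"rz":0,"gripper":0.8},{"dx":0,"dy":-0.16,"dz":0,"rx":0,"ry":0,"rz":0,"gripper":0.8},{"dx":0,"dy":-0.2,"dz":0,"rx":0,"ry":0,"rz":0,"gripper":0.8},{"dx":0,"dy":-0.22,"dz":-0.06,"rx":0,"ry":0,"rz":0,"gripper":0.8},{"dx":0,"dy":-0.22,"dz":-0.12,"rx":0,"ry":0,"rz":0,"gripper":0.8},{"dx":0,"dy":-0.22,"dz":-0.12,"rx":0,"ry":0,"rz":0,"gripper":0.8},{"dx":0,"dy":-0.22,"dz":-0.12,"rx":0,"ry":0,"rz":0,"gripper":0.8}]'
python3 - <<'E'
from h import *
s=status.observe(); p,d=read_camera("wrist"); save("w17",p); C=cam("wrist",s);P=cloud(C,d);X,Y,Z=P[...,0],P[...,1],P[...,2]
def mc(n,m,t): 
    q=(P[m][:,:2]*1000).astype(np.float32); print(n,len(q),cv2.minEnclosingCircle(q),"ztop",np.median(Z[m]),"target",t)
mc("strip cap",(np.hypot(X-.4712,Y+.1311)<.035)&(Z>.138)&(Z<.15),(471.2,-131.1,.143))
mc("dropper cap",(np.hypot(X-.457,Y+.037)<.02)&(Z>.059)&(Z<.068),(457.2,-36.8))
m=(X>.53)&(X<.61)&(Y>-.18)&(Y<-.065)&(Z>.0325)&(Z<.045); k,l,st,_=cv2.connectedComponentsWithStats(m.astype(np.uint8)); i=1+np.argmax(st[1:,4]); q=(P[l==i][:,:2]*1000).astype(np.float32); print("tube",len(q),cv2.minAreaRect(q),P[l==i][:,2].max(),"target 566 -117")
p,d=read_camera('side'); P=cloud(cam("side"),d);X,Y,Z=P[...,0],P[...,1],P[...,2]
P0=cloud(cam("side"),np.load("pics/side0d.npy"))
for n,a,b,c,e in [("blue",.54,.6,.15,.22),("green",.6,.68,-.36,-.2)]:
    for Q in (P0,P):
        m=(Q[...,0]>a)&(Q[...,0]<b)&(Q[...,1]>c)&(Q[...,1]<e)&(Q[...,2]>.006)&(Q[...,2]<.07); print(n,m.sum(),Q[m].mean(0).round(4))
cv2.imwrite('pics/s17.png',cv2.resize(p[200:350,240:440],None,fx=4,fy=4,interpolation=2)[:,:,::-1])
E
```

```text
time: 23.68
tool_pos: [0.4888, -0.2496, 0.3192]
tool_rot: [-1.57, 0.001, 0.145]
contact_force: [0.5, 0.2, -1.2]
opening: 0.0737
strip cap 2227 ((473.1624755859375, -131.7753448486328), 22.235553741455078) ztop 0.14143818195076857 target (471.2, -131.1, 0.143)
dropper cap 13 ((459.51641845703125, -42.74586486816406), 4.575068950653076) ztop 0.06116477612086918 target (457.2, -36.8)
tube 698 ((565.8740234375, -118.51477813720703), (15.342848777770996, 84.6270751953125), 10.51633071899414) 0.039796440676985734 target 566 -117
blue 153 [0.5698 0.1797 0.0302]
blue 154 [0.5698 0.1792 0.0303]
green 314 [ 0.6406 -0.2827  0.0115]
green 312 [ 0.6405 -0.2828  0.0116]
```

View pics/s17.png

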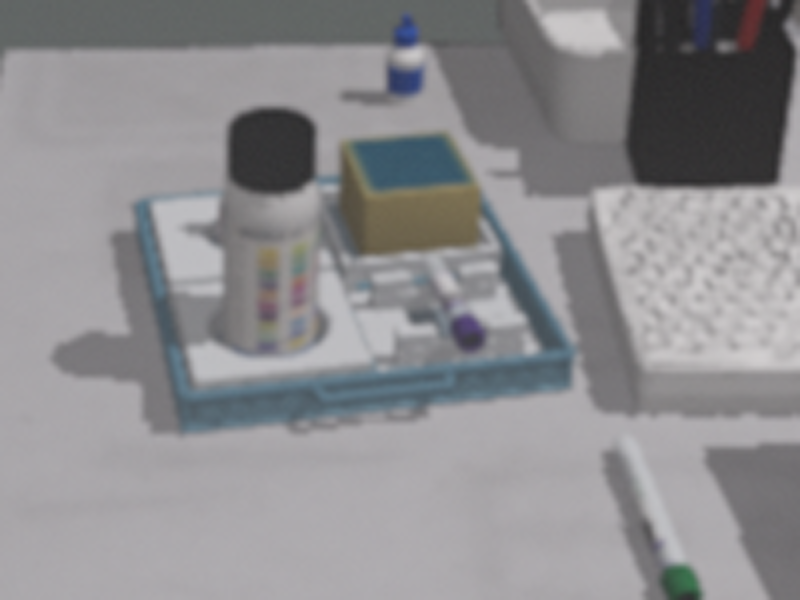

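View pics/w17.png

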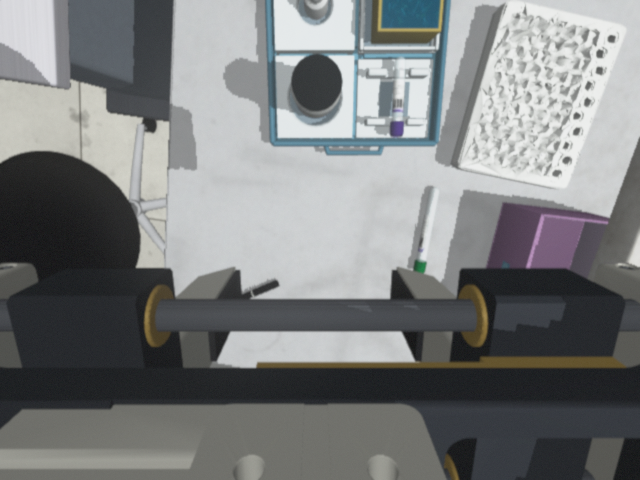

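All four items are seated, nothing unwanted has moved, and the gripper is clear. Handing in.

```bash
python3 -c "
from cell import robot,status
print(status.observe()['contact_force'], robot.hand_in())"
```

```text
the job is handed in; nothing more can be done
[0.85163195 0.06233292 0.0807393 ] None
```

The tray is made up and handed in at about 24 s, with no verdict reported. All four wanted items looked seated in their own places at my last checks.

| Item | Horizontal offset from its place | Height check |
|---|---|---|
| Strip bottle | about 2 mm | cap top read 141 mm (143 expected; the same view read 1 mm low on the desk) |
| White dropper | about 2 mm | top at 79 mm (78 expected) |
| Lancet box | about 2 mm | top at 62 mm, as expected; square with the pocket |
| Purple tube | about 1.5 mm, about 2° off line | in both notches |

The green tube and blue dropper moved less than 1 mm by the depth comparison, and the gripper was clear and touching nothing.

- **Refused move:** my first move command was refused because every row needs all seven values. It moved nothing.
- **Camera disagreement:** the side and wrist views disagreed by 2–3 mm on the strip bottle, so I went by the wrist depth.
- **Dropper:** in the last view only the edge of its cap was visible, so that reading was unusable. Its numbers come from right after it was placed. Later pictures, taken before the strip bottle was set down, still showed it standing in its well.
- **Lancet box:** its last measurement showed only part of the top, so its centre is worked out from the known 70 mm side.

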